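# Pack the fitting-kit box

## Task

Pack the fitting kit into the latched green steel box: flip the toggle latch on its right-hand end open, lift the lid right up so that it stands by itself, and put in every kit item that is here (of sanding block, card tray of screws, tape measure and spanner); if the sanding block has been left on the lid, set it down on the bench before you open the lid. Hold the card tray only lightly, for it crushes, and stand it upright in the box. Then lower the lid gently until it is shut, flip the latch back down until it snaps home, and leave the mug standing where it is.

Things in the scene. Friction and masses are not known exactly. Their poses are not given: they have to be found in the camera images.
- kit_box: The green steel kit box, fixed on the bench, empty at the start: 170 x 300 mm (own x by y), 58 mm high plus a lid 34 mm deep; walls 4 mm, inner floor at 6 mm. Origin: centre of its underside. -x side: front; +x side: hinge; -y end (robot's right): latch. Shut, the lid's flat top is 88 mm above the origin, with 78 mm clear between inner floor and lid.
- lid_hinge (a point): Middle of the lid's hinge line (fixed on the box, at its frame's x = +85 mm, z = 58 mm); the line runs along the box's y.
- lid (a joint): Lid angle, rad: 0 shut, grows as the front edge rises, stop at 1.75 (leaning a little back beyond upright). The hinge is stiff (about 0.5 N m of friction, lid 0.4 kg), so the lid stays at any angle it is left at; lifting it by the handle takes about 10 N. It can rise only when the latch is open.
- lid_handle (a point): Middle of the lid's lift handle, a round 10 mm bar 78 mm long, parallel to the hinge line and turning with the lid. Shut: 85 mm in front of the hinge line and 76 mm above it, 46 mm above the lid's top (41 mm clear under the bar), over the middle of the lid.
- latch_pivot (a point): Pivot of the latch lever, fixed on the box's -y end at its frame's x = 0, y = -164 mm, z = 48 mm; the pivot axis runs along the box's x.
- latch (a joint): Latch lever angle, rad. 0 shut: the lever slants from its pivot down and outward (to the box's -y), 1.0 rad from straight down, its hook over the lid's keeper. Grows as the grip swings out and up; stop at 1.3 (grip 42 degrees above level, hook clear of the lid). Over-centre: it snaps shut from below about 0.6 and open from above; 0.25 N m holds it shut, 0.32 N m open.
- latch_grip (a point): Centre of the red grip of the latch lever, 45 mm from the pivot and moving with the lever. The grip is 22 mm wide (along the box's x), 11 mm thick and reaches from 22 to 64 mm from the pivot; its sides are free to pinch, and it is clear of the lid's edge for a gripper from straight above.
- sanding_block_mid (a point): Centre of the wood-topped cork sanding block, 62 mm (own x) x 112 mm (own y) x 30 mm (own z, up). When it is present it lies on the left (+y) end of the box's lid at the start, beside the handle, its long side from front to back. The bench on the robot's right of the box is free for it, apart from the kit items.
- screw_tray_mid (a point): Centre, half-way up, of the open card tray of screws, about 60 mm (own x) x 90 mm (own y) x 35 mm high (own z, up), 0.2 kg. On the bench at the start. Thin card: grip it lightly, with no more than about 30 N at each finger.
- tape_measure_mid (a point): Centre of the yellow tape measure standing on edge: case 34 mm thick (own x), 68 mm long (own y), 62 mm high (own z, up; 66 mm with the black lock button on top); a 16 mm tongue of tape sticks out at the foot of its -y end. On the bench at the start.
- spanner_mid (a point): Centre of the steel spanner lying flat: 114 mm long (own y), 6 mm thick (own z), shank about 18 mm wide (own x) at this point, open jaw 25 mm wide at the -y end. On the bench at the start.
- mug: White mug, 83 mm across, 93 mm high, its handle towards the robot, a bystander on the right-hand side of the bench. Origin: at its foot, in the middle of cup and handle together.

How it is judged:
By the outcome, as a careful person would: the job done as asked, in the order asked, and still so for the second after the job is handed in, with the robot touching nothing.
Of sanding_block, screw_tray, tape_measure, spanner only 2 to 3 are there at a start; the rules pass over those that are not, and their reading is None.
At some moment in a run one of screw_tray, spanner may be knocked a few centimetres aside while the robot is not near it.
It also fails if it takes over 210 s, if anything falls off the work surface, if the arm or the gripper's body presses on something with over 40 N, if the wrist force passes 120 N, or if a joint passes its speed limit or range.

## Robot

A 6-joint arm with a two-finger parallel gripper is mounted at the origin on the work surface; the furniture and walls round the work are solid. World frame = base frame: x ahead of the robot, y to its left, z up, the work surface at z = 0. Lengths are in m, angles in degrees, forces in N, time in s.
With the tool pointing down it reaches from about 0.35 to 0.875 m from the base axis. Payload 4.2 kg.
Tool frame: the origin (TCP) lies on the centre line of the jaws, within the pads' length; the fingertips stand 25 mm ahead of it and the grasp point (between the pads) lies 6 mm ahead of it; z points along the fingers, y is the line along which they close (so a half turn about z gives the same grasp; the last joint's range is limited). The gripper opens to 87 mm and grips with 3 to 60 N. Pads are 19 mm wide; open, the fingers measure 117 mm over their backs; the gripper's body (75 mm by 190 mm) begins 51 mm behind the grasp point.
Start: joints at [82.082, 22.042, 0.453, 0, -68.411, -14.817], TCP at [0.242, 0.576, 0.248] pointing down, gripper open.
Joint ranges: [-179.83, 179.83], [-69.29, 118.12], [-61.27, 80.66], [-181.25, 117.63], [-171.15, -9.14], [-177.46, 177.46]. Speed limits (degrees/s): [159.86, 159.86, 180, 180, 180, 180].

## Interface

Orientations are given as a 3x3 rotation matrix whose columns are the frame's x, y, z axes.
In Python, from station import r gives the robot as it stands.
- The arm moves only by the tool move_arm, never from a script. Its argument "series" is a list of rows, each an object with "grip": the opening, from 0 (shut) to 1 (fully open); "xyz": the shift along the tool's x, y, z in mm, a list of three; "angular": the turn, a rotation vector about the tool's x, y, z in rad, a list of three. A call has 1 to 10 rows; each row is the pose to reach, as a shift and turn from the pose commanded when the call began, along the tool's axes at that moment; what a row does not reach only later rows make up. A row lasts 1/10 s, in which the tool goes at most 50 mm and 8.59 degrees, less where a joint would pass 70% of its speed; a pose out of reach is approached as far as the arm can. A call with a gripper value outside its range is refused whole. The fingers move at their own pace and stop on an object; the grip force is fixed at half the most. Time passes only in rows, so rows that repeat a pose let the fingers close. It gives the time, the measured TCP pose, the force, the opening and the grip force at its end, in the units of the state.
- r.sense(): the state, without advancing time (a new reading comes with each control period).
- r.capture(name): name is "side" or "top" or "wrist"; returns a dict with "img" (400x640x3 uint8, red, green, blue), "camera_matrix" (3x3 intrinsics, pixels), "rvec" (rotation vector, rad) and "tvec" (3), from world to camera coordinates, as OpenCV has them; the wrist camera has in their place "hand_eye" (4x4, takes a point from camera to tool coordinates, whose origin is the TCP and whose axes are the flange's). Camera axes: x right, y down, z forward; pixel columns grow to the right and rows downward; lengths in m; the calibration is good to about 2 mm. A picture is of the moment at which its call begins: read the wrist's pose just before it. There is no depth.
- r.finish_job(): hands the job in; it is judged then, once.
The state is a dict: "time_s": time; "joints": joint angles; "joint_velocities": joint speeds; "effort": joint torques, N m; "tcp_pos": TCP position; "ee_rot": TCP orientation; "wrist_force": force on the tool from outside, world axes, zero at the start; "moment": the same for the moment, N m; "gripper_width": opening from 0.0 (shut) to 1.0 (fully open); "gripper_force": force on a finger pad.
Only numpy, scipy, OpenCV 4.12 (cv2) and the standard library are available. Lean on these libraries where they do the work, as an engineer would, in place of code of your own. Each camera call takes 0.05 s, during which the arm holds its last target. There are 200 camera calls.

## Working session

There is one attempt and no reset: what is moved stays moved. The work goes in short steps, Python scripts to look and compute and a tool call to move; the robot and the scene stay as the last step left them, time stands still between calls to the robot, and variables do not carry over. Pictures are saved under pics/ and viewed, at most 14 in all, crops included, and the job is handed in when it is done.

Besides the shell and the picture viewer there is one more tool, called after "Request:" by a JSON object that holds its "name" and its "arguments". move_arm: Moves the arm, as the interface text tells. Its arguments: {"type":"object","properties":{"series":{"type":"array"}},"required":["series"]}

```bash
mkdir -p pics; ls; cat > h.py <<'E'
import numpy as np, cv2
from station import r
def cap(n,f):
    s=r.sense(); c=r.capture(n); cv2.imwrite('pics/'+f+'.png',c['img'][:,:,::-1])
    K=np.array(c['camera_matrix'],float)
    if 'hand_eye' in c:
        H=np.array(c['hand_eye']); R=np.array(s['ee_rot'])
        Rwc=R@H[:3,:3]; o=R@H[:3,3]+np.array(s['tcp_pos'])
    else:
        Rc=cv2.Rodrigues(np.array(c['rvec'],float))[0]; Rwc=Rc.T; o=-Rc.T@np.array(c['tvec'],float).ravel()
    np.savez('pics/'+f+'.npz',img=c['img'],K=K,R=Rwc,o=o)
    return c['img'],K,Rwc,o
def load(f):
    d=np.load('pics/'+f+'.npz'); return d['img'],d['K'],d['R'],d['o']
def ray(c,u,v):
    _,K,R,o=c; return o,R@np.linalg.solve(K,[u,v,1.])
def onz(c,u,v,z):
    o,d=ray(c,u,v); return o+d*(z-o[2])/d[2]
def proj(c,p):
    _,K,R,o=c; q=K@(R.T@(np.array(p)-o)); return q[:2]/q[2]
def tri(c1,a,c2,b):
    o1,d1=ray(c1,*a);o2,d2=ray(c2,*b)
    t=np.linalg.lstsq(np.c_[d1,-d2],o2-o1,rcond=None)[0]
    return (o1+d1*t[0]+o2+d2*t[1])/2
def tool(p):
    "world target -> tool-frame shift mm"
    s=r.sense(); return np.round(1000*np.array(s['ee_rot']).T@(np.array(p)-np.array(s['tcp_pos'])),1)
E
python3 - <<'E'
from h import *
np.set_printoptions(precision=3,suppress=True)
for n in ('side','top','wrist'):
    c=cap(n,n+'0'); print(n,c[3],c[2][:,2])
s=r.sense();print(s)
E
```

```text
pics
side [-0.027 -0.974  0.461] [ 0.485  0.807 -0.336]
top [ 0.311 -0.158  1.232] [ 0.145  0.01  -0.989]
wrist [0.309 0.549 0.383] [-0.246  0.102 -0.964]
{'time_s': 0.15, 'joints': array([ 82.081,  22.082,   0.398,  -0.022, -68.411, -14.817]), 'joint_velocities': array([ 0.02 , -0.17 ,  0.269,  0.079,  0.056, -0.078]), 'effort': array([  0.   , -39.105,  18.759,   4.222,   0.012,  -0.   ]), 'tcp_pos': array([0.241, 0.576, 0.247]), 'ee_rot': array([[ 0.922, -0.387, -0.001],
       [-0.387, -0.922, -0.002],
       [ 0.   ,  0.002, -1.   ]]), 'wrist_force': array([ 0.392, -1.019,  1.054]), 'moment': array([0.022, 0.008, 0.01 ]), 'gripper_force': 0.0, 'gripper_width': 1.0038762739519236}
```

View pics/top0.png

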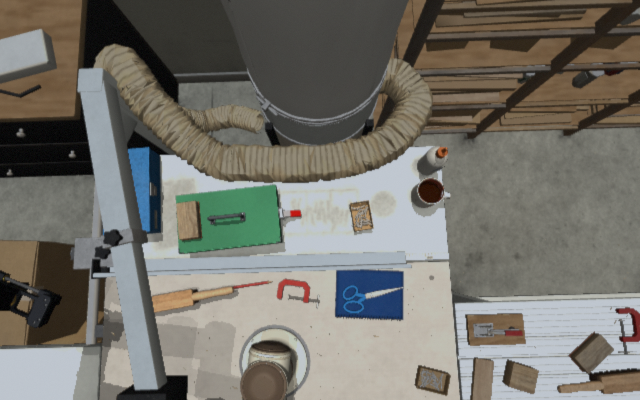

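View pics/side0.png

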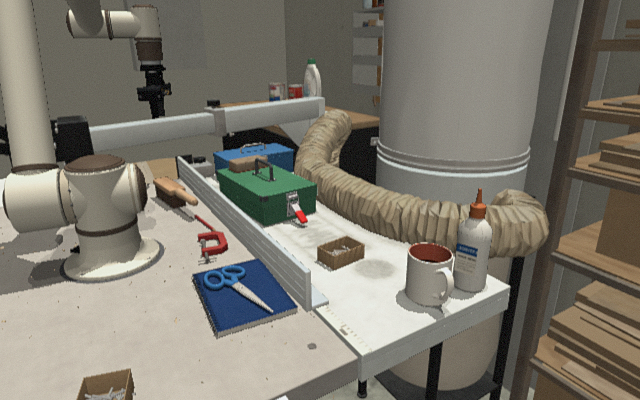

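```bash
python3 - <<'E'
from h import *
np.set_printoptions(precision=3,suppress=True)
t=load('top0'); s=load('side0')
cv2.imwrite('pics/c1.png',cv2.resize(t[0][130:330,80:460,::-1],(800,421),interpolation=cv2.INTER_CUBIC))
for u,v in [(361,216),(432,380),(430,193),(228,218),(250,262),(400,255)]: print((u,v),onz(t,u,v,0.))
# green mask of lid
hsv=cv2.cvtColor(t[0],cv2.COLOR_RGB2HSV)
m=cv2.inRange(hsv,(60,100,50),(85,255,200))
n,l,st,ce=cv2.connectedComponentsWithStats(m); i=1+np.argmax(st[1:,4]);print(st[i])
# beam: triangulate end bracket: top (103,237)/ side (213,104)?
for a,b in [((113,237),(213,104)),((93,85),(315,104))]:
    p=tri(t,a,s,b);print(p,proj(t,p)-a,proj(s,p)-b)
E
```

```text
(361, 216) [ 0.44  -0.288  0.   ]
(432, 380) [-0.067 -0.48   0.   ]
(430, 193) [ 0.509 -0.516  0.   ]
(228, 218) [0.447 0.145 0.   ]
(250, 262) [0.303 0.073 0.   ]
(400, 255) [ 0.312 -0.406  0.   ]
[ 176  186  105   67 4665]
[0.377 0.364 0.282] [ 0.074 -0.177] [-0.147 -0.008]
[0.812 0.463 0.235] [ 1.251 -2.394] [-1.87   0.259]
```

View pics/c1.png

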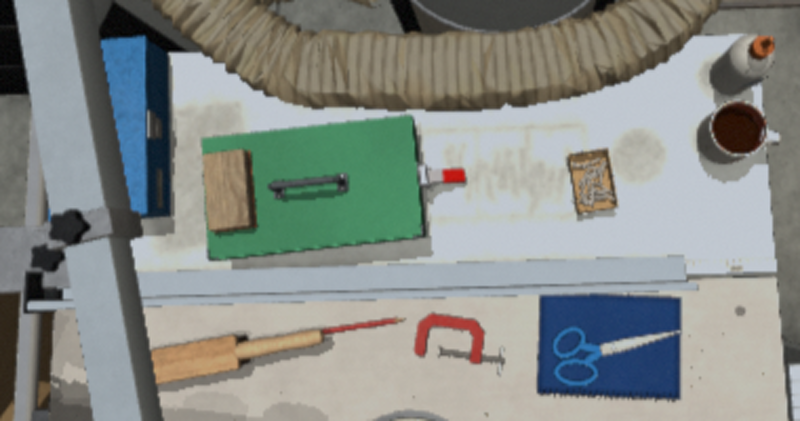

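View pics/wrist0.png

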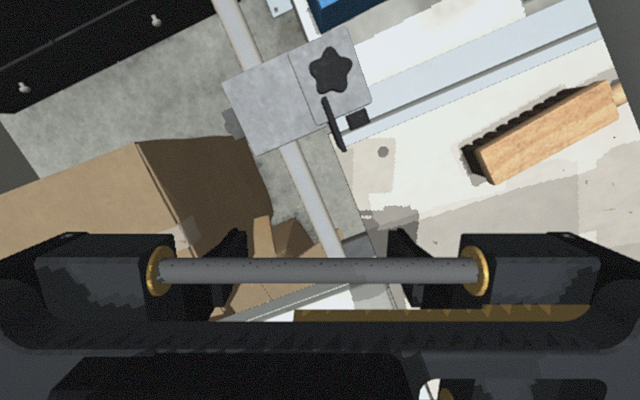

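```bash
python3 - <<'E'
from h import *
np.set_printoptions(precision=3,suppress=True)
t=load('top0'); s=load('side0')
C=[(176.4,196.5),(276.2,185.1),(281.9,242.1),(179.8,253)]
P=np.array([onz(t,*c,.088) for c in C]);print(P,P.mean(0),np.linalg.norm(P-np.roll(P,1,0),axis=1))
print('block',onz(t,189,220,.118))
for a in [(113,220),(141,220),(90,80),(110,170),(127,250)]: print('beam',a,onz(t,*a,.28))
h=cv2.cvtColor(t[0],cv2.COLOR_RGB2HSV)
m=cv2.inRange(h,(5,60,60),(22,255,255))[195:240,340:380]
m=cv2.morphologyEx(m,cv2.MORPH_CLOSE,np.ones((9,9)))
cn=max(cv2.findContours(m,0,2)[0],key=cv2.contourArea);R=cv2.minAreaRect(cn);b=cv2.boxPoints(R)+[340,195]
print('tray',np.array([onz(t,*p,.035) for p in b]),np.mean([onz(t,*p,.035) for p in b],0))
cv2.imwrite('pics/c2.png',cv2.resize(s[0][70:270,150:450,::-1],(800,533),interpolation=cv2.INTER_CUBIC))
E
```

```text
[[ 0.508  0.281  0.088]
 [ 0.534 -0.024  0.088]
 [ 0.36  -0.039  0.088]
 [ 0.336  0.267  0.088]] [0.434 0.121 0.088] [0.172 0.307 0.174 0.307]
block [0.431 0.231 0.118]
beam (113, 220) [0.42  0.367 0.28 ]
beam (141, 220) [0.418 0.296 0.28 ]
beam (90, 80) [0.798 0.447 0.28 ]
beam (110, 170) [0.549 0.381 0.28 ]
beam (127, 250) [0.343 0.328 0.28 ]
tray [[ 0.478 -0.249  0.035]
 [ 0.486 -0.309  0.035]
 [ 0.398 -0.319  0.035]
 [ 0.389 -0.259  0.035]] [ 0.438 -0.284  0.035]
```

View pics/c2.png

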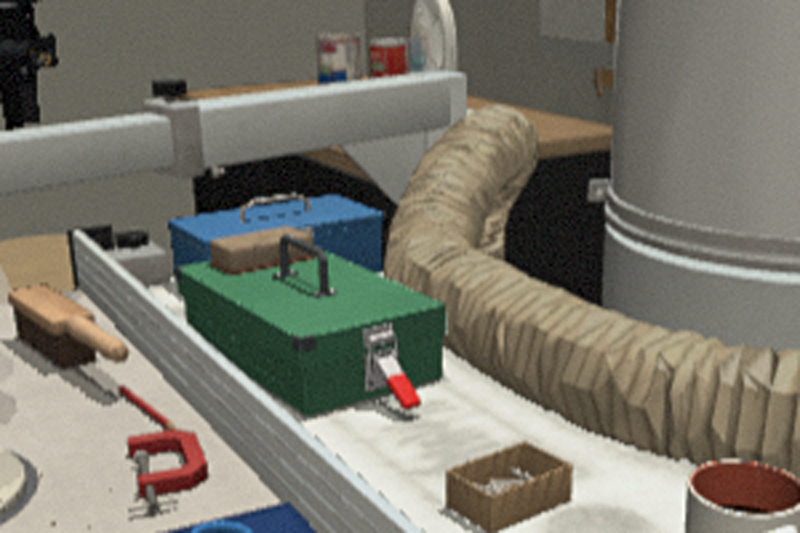

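Request:
{"name": "move_arm", "arguments": {"series": [{"grip": 1, "xyz": [0, 0, -40], "angular": [0, 0, 0]}, {"grip": 1, "xyz": [0, 0, -80], "angular": [0, 0, 0]}, {"grip": 1, "xyz": [0, 0, -120], "angular": [0, 0, 0]}, {"grip": 1, "xyz": [0, 0, -160], "angular": [0, 0, 0]}, {"grip": 1, "xyz": [0, 0, -200], "angular": [0, 0, 0]}, {"grip": 1, "xyz": [0, 0, -200], "angular": [0, 0, 0]}]}}

```text
time_s: 0.75
tcp_pos: [0.2424, 0.5773, 0.4543]
ee_rot: [[0.922, -0.387, 0.004], [-0.387, -0.922, 0.012], [-0.001, -0.012, -1.0]]
wrist_force: [1.7, -0.2, 0.7]
gripper_width: 1.0
gripper_force: 0.0
```

```bash
python3 - <<'E'
from h import *
t=load('top0'); s=load('side0')
a=cv2.resize(t[0][60:260,70:220,::-1],(450,600),interpolation=cv2.INTER_CUBIC)
b=cv2.resize(s[0][90:190,190:277,::-1],(348,400),interpolation=cv2.INTER_CUBIC)
o=np.zeros((600,800,3),np.uint8);o[:,:450]=a;o[:400,452:]=b
cv2.imwrite('pics/c3.png',o)
E
```

```text
(no output)
```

View pics/c3.png

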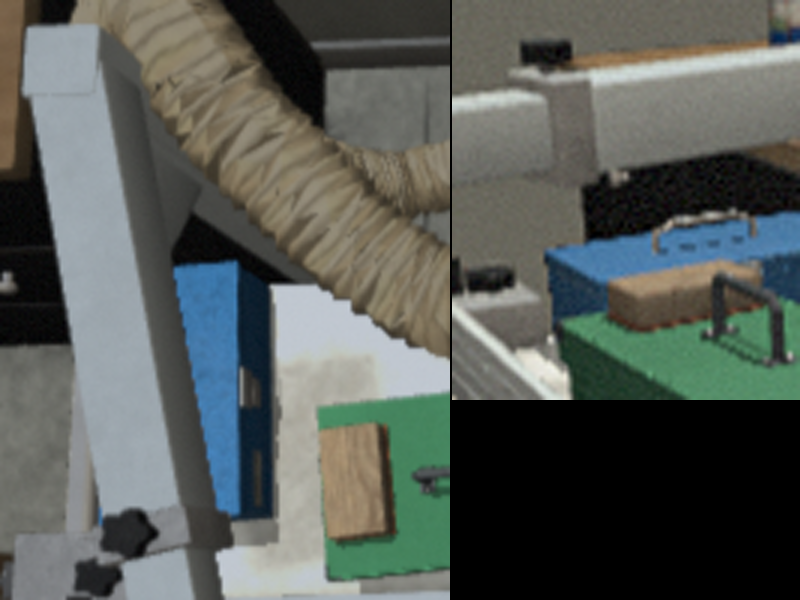

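Request:
{"name": "move_arm", "arguments": {"series": [{"grip": 1, "xyz": [31, 33, 0], "angular": [0, 0, -0.05]}, {"grip": 1, "xyz": [62, 66, 0], "angular": [0, 0, -0.1]}, {"grip": 1, "xyz": [93, 100, 0], "angular": [0, 0, -0.15]}, {"grip": 1, "xyz": [124, 133, 0], "angular": [0, 0, -0.2]}, {"grip": 1, "xyz": [155, 166, 0], "angular": [0, 0, -0.25]}, {"grip": 1, "xyz": [186, 200, 0], "angular": [0, 0, -0.3]}, {"grip": 1, "xyz": [217, 233, 0], "angular": [0, 0, -0.35]}, {"grip": 1, "xyz": [248, 266, 0], "angular": [0, 0, -0.4]}, {"grip": 1, "xyz": [280, 300, 0], "angular": [0, 0, -0.44]}, {"grip": 1, "xyz": [311, 333, 0], "angular": [0, 0, -0.483]}]}}

```text
time_s: 1.75
tcp_pos: [0.3995, 0.1471, 0.4472]
ee_rot: [[0.996, 0.088, -0.0], [0.088, -0.996, 0.0], [-0.0, -0.0, -1.0]]
wrist_force: [0.7, 0.4, 0.6]
gripper_width: 0.999
gripper_force: 0.0
```

```bash
python3 - <<'E'
from h import *
np.set_printoptions(precision=3,suppress=True)
cap('wrist','w1'); print(r.sense()['tcp_pos'],r.sense()['ee_rot'])
E
```

```text
[0.401 0.143 0.448] [[ 0.996  0.084  0.   ]
 [ 0.084 -0.996 -0.002]
 [-0.     0.002 -1.   ]]
```

View pics/w1.png

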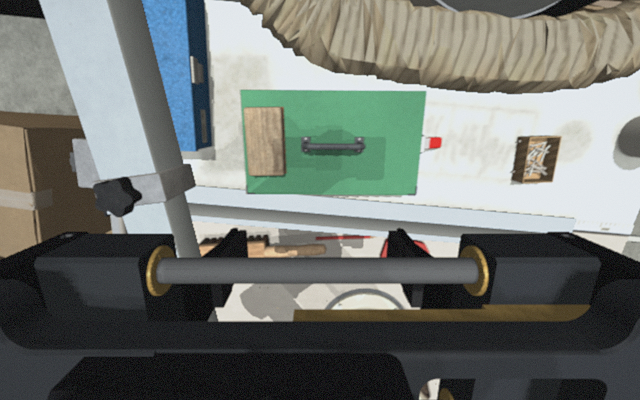

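```bash
python3 - <<'E'
from h import *
np.set_printoptions(precision=3,suppress=True)
w=load('w1');t=load('top0')
P=np.array([onz(w,*c,.088) for c in [(241.5,90.5),(425,92.5),(417,194),(247,194)]]);print(P,P.mean(0),np.linalg.norm(P-np.roll(P,1,0),axis=1))
h=cv2.cvtColor(w[0],cv2.COLOR_RGB2HSV);m=cv2.inRange(h,(5,60,60),(22,255,255))
for n,(x0,x1,y0,y1),z in (('block',(238,292,98,185),.118),('tray',(505,565,128,190),.035)):
    k=cv2.morphologyEx(m[y0:y1,x0:x1],cv2.MORPH_CLOSE,np.ones((9,9)))
    c=max(cv2.findContours(k,0,2)[0],key=cv2.contourArea); b=cv2.boxPoints(cv2.minAreaRect(c))+[x0,y0]
    Q=np.array([onz(w,*p,z) for p in b]);print(n,b,Q[:,:2],Q.mean(0))
print('bracket tri',tri(w,(193,185),t,(147.3,236.7)), 'knob',tri(w,(116,196),t,(113,237)))
print('beam', tri(w,(206,240),t,(147.3,255)))
print('handle ends',tri(w,(304,143),t,(208.5,219)),tri(w,(361,146),t,(243,216)))
print('grip',tri(w,(433,143),t,(294,213.5)))
E
```

```text
[[ 0.513  0.283  0.088]
 [ 0.537 -0.019  0.088]
 [ 0.366 -0.037  0.088]
 [ 0.338  0.27   0.088]] [0.439 0.124 0.088] [0.176 0.303 0.173 0.308]
block [[244.262 108.032]
 [282.581 106.366]
 [285.538 174.368]
 [247.219 176.034]] [[0.486 0.27 ]
 [0.493 0.21 ]
 [0.386 0.199]
 [0.377 0.263]] [0.436 0.236 0.118]
tray [[512.138 180.655]
 [518.935 130.809]
 [564.274 136.992]
 [557.477 186.838]] [[ 0.398 -0.24 ]
 [ 0.493 -0.227]
 [ 0.489 -0.316]
 [ 0.393 -0.333]] [ 0.443 -0.279  0.035]
bracket tri [0.379 0.31  0.216] knob [0.377 0.363 0.287]
beam [0.33  0.274 0.28 ]
handle ends [0.437 0.175 0.106] [0.442 0.076 0.094]
grip [ 0.454 -0.073  0.026]
```

Request:
{"name": "move_arm", "arguments": {"series": [{"grip": 1, "xyz": [20, -18, 50], "angular": [0.03, 0, 0]}, {"grip": 1, "xyz": [38, -35, 95], "angular": [0.06, 0, 0]}, {"grip": 1, "xyz": [55, -50, 135], "angular": [0.087, 0, 0]}, {"grip": 1, "xyz": [68, -62, 170], "angular": [0.087, 0, 0]}, {"grip": 1, "xyz": [75, -70, 205], "angular": [0.087, 0, 0]}, {"grip": 1, "xyz": [75, -70, 208], "angular": [0.087, 0, 0]}, {"grip": 1, "xyz": [75, -70, 208], "angular": [0.087, 0, 0]}]}}

```text
time_s: 2.5
tcp_pos: [0.4681, 0.225, 0.2392]
ee_rot: [[0.996, 0.086, -0.009], [0.086, -0.993, 0.085], [-0.002, -0.085, -0.996]]
wrist_force: [0.2, 0.7, 0.1]
gripper_width: 0.996
gripper_force: 0.0
```

```bash
python3 - <<'E'
from h import *
np.set_printoptions(precision=3,suppress=True)
cap('wrist','w2'); s=cap('side','s2'); print(r.sense()['tcp_pos'],r.sense()['ee_rot'],tool([.4696,.2295,.120]))
w=load('w2')
o=np.zeros((400,800,3),np.uint8);o[:,:480]=w[0][:,80:560,::-1];o[:,482:]=cv2.resize(s[0][60:240,160:303,::-1],(318,400),interpolation=cv2.INTER_CUBIC)
cv2.imwrite('pics/c4.png',o)
E
```

```text
[0.469 0.226 0.242] [[ 0.996  0.086 -0.004]
 [ 0.086 -0.992  0.088]
 [ 0.003 -0.088 -0.996]] [  0.5   7.  121.6]
```

View pics/c4.png

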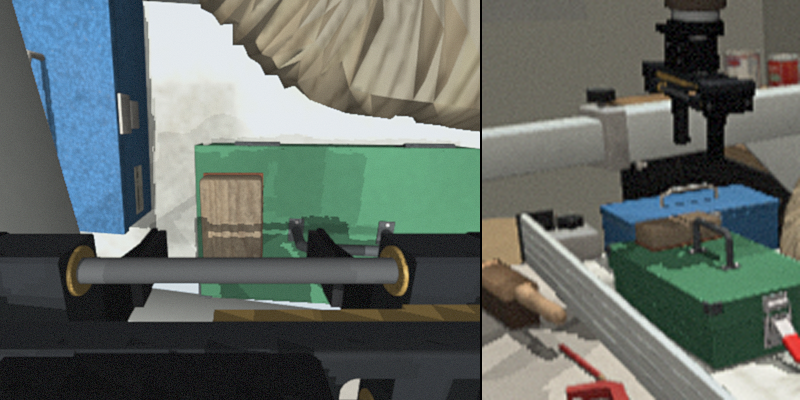

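```bash
python3 - <<'E'
from h import *
np.set_printoptions(precision=3,suppress=True)
w=load('w2');t=load('top0');w1=load('w1')
print([onz(w,u,v,.118) for u,v in ((280,175),(343,175))])
print('blue top edge',tri(w1,(205,149),t,(149.5,232)),tri(w,(200,232),t,(149.5,232)),onz(t,160,232,0))
E
```

```text
[array([0.491, 0.273, 0.118]), array([0.497, 0.214, 0.118])]
blue top edge [0.406 0.363 0.062] [0.404 0.37  0.074] [0.408 0.366 0.   ]
```

Request:
{"name": "move_arm", "arguments": {"series": [{"grip": 1, "xyz": [0, 3, 35], "angular": [0, 0, 0]}, {"grip": 1, "xyz": [0, 3, 70], "angular": [0, 0, 0]}, {"grip": 1, "xyz": [0, 3, 95], "angular": [0, 0, 0]}, {"grip": 1, "xyz": [0, 3, 108], "angular": [0, 0, 0]}, {"grip": 1, "xyz": [0, 3, 116], "angular": [0, 0, 0]}, {"grip": 1, "xyz": [0, 3, 120], "angular": [0, 0, 0]}, {"grip": 1, "xyz": [0, 3, 120], "angular": [0, 0, 0]}]}}

```text
time_s: 3.3
tcp_pos: [0.4682, 0.2331, 0.1208]
ee_rot: [[0.996, 0.086, -0.006], [0.086, -0.992, 0.088], [0.002, -0.088, -0.996]]
wrist_force: [-0.3, 0.6, -0.5]
gripper_width: 0.998
gripper_force: 0.0
```

Request:
{"name": "move_arm", "arguments": {"series": [{"grip": 0.6, "xyz": [0, 0, 0], "angular": [0, 0, 0]}, {"grip": 0.6, "xyz": [0, 0, 0], "angular": [0, 0, 0]}, {"grip": 0.6, "xyz": [0, 0, 0], "angular": [0, 0, 0]}, {"grip": 0.6, "xyz": [0, 0, 0], "angular": [0, 0, 0]}, {"grip": 0.5, "xyz": [0, 0, 0], "angular": [0, 0, 0]}, {"grip": 0.5, "xyz": [0, 0, 0], "angular": [0, 0, 0]}]}}

```text
time_s: 3.9
tcp_pos: [0.4682, 0.2332, 0.1204]
ee_rot: [[0.996, 0.086, -0.006], [0.086, -0.992, 0.087], [0.001, -0.088, -0.996]]
wrist_force: [-0.0, 1.3, 4.3]
gripper_width: 0.725
gripper_force: 29.6
```

Request:
{"name": "move_arm", "arguments": {"series": [{"grip": 0.5, "xyz": [0, 0, -15], "angular": [0, 0, 0]}, {"grip": 0.5, "xyz": [0, 2, -45], "angular": [0, 0, 0]}, {"grip": 0.5, "xyz": [0, 6, -80], "angular": [0, 0, 0]}, {"grip": 0.5, "xyz": [0, 20, -115], "angular": [0, 0, 0]}, {"grip": 0.5, "xyz": [0, 50, -125], "angular": [0, 0, 0]}, {"grip": 0.5, "xyz": [0, 90, -130], "angular": [0, 0, 0]}, {"grip": 0.5, "xyz": [0, 135, -130], "angular": [0, 0, 0]}, {"grip": 0.5, "xyz": [0, 180, -130], "angular": [-0.087, 0, 0]}, {"grip": 0.5, "xyz": [0, 225, -130], "angular": [-0.087, 0, 0]}, {"grip": 0.5, "xyz": [0, 270, -130], "angular": [-0.087, 0, 0]}]}}

```text
time_s: 4.9
tcp_pos: [0.4907, -0.048, 0.2248]
ee_rot: [[0.996, 0.087, -0.002], [0.087, -0.996, -0.0], [-0.002, 0.0, -1.0]]
wrist_force: [1.0, 1.3, -1.1]
gripper_width: 0.722
gripper_force: 29.4
```

```bash
python3 - <<'E'
from h import *
np.set_printoptions(precision=3,suppress=True)
s=cap('side','s3'); S=r.sense();print(S['tcp_pos'],S['ee_rot'],S['gripper_width'])
cv2.imwrite('pics/c5.png',cv2.resize(s[0][60:260,180:440,::-1],(780,600),interpolation=cv2.INTER_CUBIC))
E
```

```text
[ 0.49  -0.053  0.224] [[ 0.997  0.082 -0.005]
 [ 0.082 -0.997 -0.002]
 [-0.005  0.002 -1.   ]] 0.721018334763444
```

View pics/c5.png

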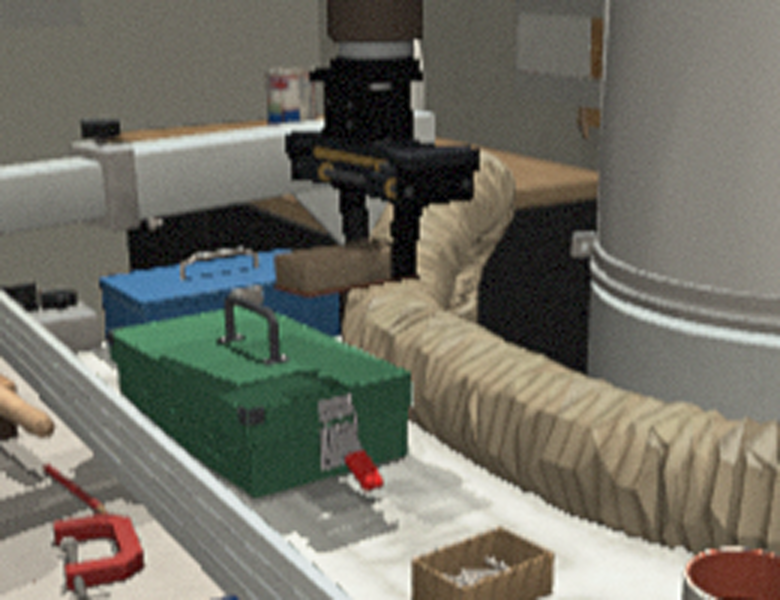

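Request:
{"name": "move_arm", "arguments": {"series": [{"grip": 0.5, "xyz": [-20, 40, 0], "angular": [0, 0, 0]}, {"grip": 0.5, "xyz": [-40, 80, 10], "angular": [0, 0, 0]}, {"grip": 0.5, "xyz": [-49, 108, 40], "angular": [0, 0, 0]}, {"grip": 0.5, "xyz": [-49, 108, 85], "angular": [0, 0, 0]}, {"grip": 0.5, "xyz": [-49, 108, 130], "angular": [0, 0, 0]}, {"grip": 0.5, "xyz": [-49, 108, 165], "angular": [0, 0, 0]}, {"grip": 0.5, "xyz": [-49, 108, 178], "angular": [0, 0, 0]}, {"grip": 0.5, "xyz": [-49, 108, 184], "angular": [0, 0, 0]}, {"grip": 0.5, "xyz": [-49, 108, 186], "angular": [0, 0, 0]}]}}

```text
time_s: 5.85
tcp_pos: [0.4519, -0.1584, 0.0391]
ee_rot: [[0.996, 0.086, -0.002], [0.086, -0.996, -0.0], [-0.002, -0.0, -1.0]]
wrist_force: [-0.1, 0.1, -0.2]
gripper_width: 0.725
gripper_force: 29.4
```

Request:
{"name": "move_arm", "arguments": {"series": [{"grip": 0.5, "xyz": [0, 0, 2], "angular": [0, 0, 0]}, {"grip": 0.5, "xyz": [0, 0, 4], "angular": [0, 0, 0]}, {"grip": 0.5, "xyz": [0, 0, 6], "angular": [0, 0, 0]}, {"grip": 0.5, "xyz": [0, 0, 7], "angular": [0, 0, 0]}, {"grip": 0.5, "xyz": [0, 0, 7], "angular": [0, 0, 0]}]}}

```text
time_s: 6.35
tcp_pos: [0.4532, -0.1584, 0.0346]
ee_rot: [[0.996, 0.087, 0.002], [0.087, -0.996, -0.0], [0.002, 0.001, -1.0]]
wrist_force: [-1.2, 0.9, 9.5]
gripper_width: 0.724
gripper_force: 29.5
```

Contact: release, and rise.

Request:
{"name": "move_arm", "arguments": {"series": [{"grip": 1, "xyz": [0, 0, 0], "angular": [0, 0, 0]}, {"grip": 1, "xyz": [0, 0, 0], "angular": [0, 0, 0]}, {"grip": 1, "xyz": [0, 0, 0], "angular": [0, 0, 0]}, {"grip": 1, "xyz": [0, 0, -20], "angular": [0, 0, 0]}, {"grip": 1, "xyz": [0, 0, -60], "angular": [0, 0, 0]}, {"grip": 1, "xyz": [0, 0, -105], "angular": [0, 0, 0]}, {"grip": 1, "xyz": [0, 0, -150], "angular": [0, 0, 0]}, {"grip": 1, "xyz": [0, 0, -190], "angular": [0, 0, 0]}]}}

```text
time_s: 7.15
tcp_pos: [0.4522, -0.1584, 0.2251]
ee_rot: [[0.996, 0.086, 0.001], [0.086, -0.996, -0.0], [0.001, 0.0, -1.0]]
wrist_force: [2.0, -0.4, -0.9]
gripper_width: 0.997
gripper_force: 0.0
```

```bash
python3 - <<'E'
from h import *
np.set_printoptions(precision=3,suppress=True)
w=cap('wrist','w4'); t=cap('top','t4');S=r.sense();print(S['tcp_pos'],S['ee_rot'][:,0],S['joints'])
E
```

```text
[ 0.456 -0.159  0.229] [0.996 0.087 0.013] [  0.186   8.642 -21.074   0.123 -59.523  94.752]
```

View pics/w4.png

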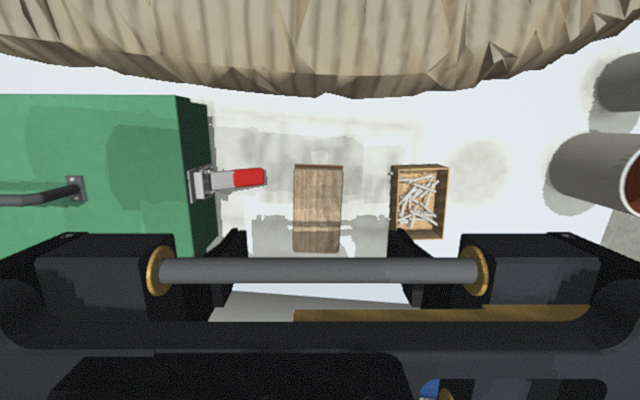

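Request:
{"name": "move_arm", "arguments": {"series": [{"grip": 1, "xyz": [1, -8, 0], "angular": [0, 0, 0.149]}, {"grip": 1, "xyz": [2, -16, 5], "angular": [0, 0, 0.298]}, {"grip": 1, "xyz": [3, -24, 10], "angular": [0, 0, 0.447]}, {"grip": 1, "xyz": [4, -32, 15], "angular": [0, 0, 0.596]}, {"grip": 1, "xyz": [5, -40, 20], "angular": [0, 0, 0.745]}, {"grip": 1, "xyz": [6, -48, 25], "angular": [0, 0, 0.894]}, {"grip": 1, "xyz": [7, -56, 30], "angular": [0, 0, 1.043]}, {"grip": 1, "xyz": [8, -64, 35], "angular": [0, 0, 1.192]}, {"grip": 1, "xyz": [9, -72, 40], "angular": [0, 0, 1.341]}, {"grip": 1, "xyz": [9, -80, 45], "angular": [0, 0, 1.49]}]}}

```text
time_s: 8.25
tcp_pos: [0.4539, -0.0775, 0.1767]
ee_rot: [[0.16, -0.987, -0.001], [-0.987, -0.16, -0.0], [-0.0, 0.001, -1.0]]
wrist_force: [-0.7, -0.6, -1.0]
gripper_width: 0.999
gripper_force: 0.0
```

Request:
{"name": "move_arm", "arguments": {"series": [{"grip": 0.7, "xyz": [0, 0, 0], "angular": [0, 0, 0.081]}, {"grip": 0.7, "xyz": [0, 0, 0], "angular": [0, 0, 0.081]}]}}

```text
time_s: 8.45
tcp_pos: [0.4538, -0.0777, 0.1769]
ee_rot: [[0.086, -0.996, -0.002], [-0.996, -0.086, -0.0], [-0.0, 0.002, -1.0]]
wrist_force: [-0.4, 0.7, 0.3]
gripper_width: 0.896
gripper_force: 0.0
```

```bash
python3 - <<'E'
from h import *
np.set_printoptions(precision=3,suppress=True)
w=cap('wrist','w5');s=cap('side','s5');S=r.sense();print(S['tcp_pos'],S['ee_rot'])
def red(c,lo=(0,140,90),box=None):
    h=cv2.cvtColor(c[0],cv2.COLOR_RGB2HSV);m=cv2.inRange(h,lo,(6,255,255))|cv2.inRange(h,(174,)+lo[1:],(180,255,255))
    n,l,st,ce=cv2.connectedComponentsWithStats(m);return [(st[i],ce[i]) for i in range(1,n) if st[i,4]>60]
for f in ('top0','t4','side0','w1','w4','w5'):print(f,red(load(f)))
print(proj(load('w5'),[.4545,-.079,.024]),proj(load('w4'),[.4545,-.079,.024]),proj(load('side0'),[.4545,-.079,.024]))
E
```

```text
[ 0.454 -0.078  0.177] [[ 0.088 -0.996 -0.001]
 [-0.996 -0.088 -0.   ]
 [-0.     0.001 -1.   ]]
top0 [(array([277, 280,  33,  22, 236], dtype=int32), array([293.674, 287.644])), (array([619, 309,  21,  33, 209], dtype=int32), array([632.756, 325.177])), (array([506, 331,  16,   5,  65], dtype=int32), array([513.615, 332.6  ]))]
t4 [(array([287, 280,  23,  22, 142], dtype=int32), array([301.556, 287.937])), (array([619, 309,  21,  33, 207], dtype=int32), array([632.787, 325.   ])), (array([506, 331,  16,   5,  67], dtype=int32), array([513.612, 332.612]))]
side0 [(array([289,  88,  13,  11,  89], dtype=int32), array([296.438,  92.191])), (array([295, 210,  12,  13,  95], dtype=int32), array([300.842, 216.074])), (array([198, 231,  29,  23, 277], dtype=int32), array([213.765, 241.188])), (array([410, 244,  32,  17, 314], dtype=int32), array([425.898, 251.15 ]))]
w1 [(array([430, 138,  11,  10, 104], dtype=int32), array([435.01 , 142.481])), (array([318, 236,  51,   3,  83], dtype=int32), array([343.325, 237.06 ]))]
w4 [(array([233, 168,  31,  19, 499], dtype=int32), array([248.359, 176.994]))]
w5 [(array([533, 178,  41,  22, 501], dtype=int32), array([552.439, 188.591])), (array([306, 180,  19,  34, 631], dtype=int32), array([315.01 , 196.674]))]
[316.954 192.537] [252.617 178.369] [301.602 217.49 ]
```

Request:
{"name": "move_arm", "arguments": {"series": [{"grip": 0.7, "xyz": [1, -1, 40], "angular": [0, 0, 0]}, {"grip": 0.7, "xyz": [1, -1, 80], "angular": [0, 0, 0]}, {"grip": 0.7, "xyz": [1, -1, 115], "angular": [0, 0, 0]}, {"grip": 0.7, "xyz": [1, -1, 135], "angular": [0, 0, 0]}, {"grip": 0.7, "xyz": [1, -1, 144], "angular": [0, 0, 0]}, {"grip": 0.7, "xyz": [1, -1, 144], "angular": [0, 0, 0]}, {"grip": 0.15, "xyz": [1, -1, 144], "angular": [0, 0, 0]}, {"grip": 0.15, "xyz": [1, -1, 144], "angular": [0, 0, 0]}, {"grip": 0.15, "xyz": [1, -1, 144], "angular": [0, 0, 0]}, {"grip": 0.15, "xyz": [1, -1, 144], "angular": [0, 0, 0]}]}}

```text
time_s: 9.55
tcp_pos: [0.4559, -0.0787, 0.0346]
ee_rot: [[0.086, -0.996, 0.002], [-0.996, -0.086, 0.0], [-0.0, -0.002, -1.0]]
wrist_force: [-0.9, 0.1, 0.6]
gripper_width: 0.42
gripper_force: 0.0
```

Request:
{"name": "move_arm", "arguments": {"series": [{"grip": 0.15, "xyz": [0, 0, 0], "angular": [0, 0, 0]}, {"grip": 0.15, "xyz": [0, 0, 0], "angular": [0, 0, 0]}, {"grip": 0.15, "xyz": [0, 0, 0], "angular": [0, 0, 0]}]}}

```text
time_s: 9.85
tcp_pos: [0.4557, -0.0787, 0.034]
ee_rot: [[0.086, -0.996, 0.0], [-0.996, -0.086, 0.0], [0.0, -0.0, -1.0]]
wrist_force: [-0.7, 0.3, 2.4]
gripper_width: 0.249
gripper_force: 30.0
```

Request:
{"name": "move_arm", "arguments": {"series": [{"grip": 0.15, "xyz": [2, 0, -4], "angular": [0, 0, 0]}, {"grip": 0.15, "xyz": [4, 0, -8], "angular": [0, 0, 0]}, {"grip": 0.15, "xyz": [6.5, 0, -17], "angular": [0, 0, 0]}, {"grip": 0.15, "xyz": [7, 0, -26], "angular": [0, 0, 0]}, {"grip": 0.15, "xyz": [6, 0, -34], "angular": [0, 0, 0]}, {"grip": 0.15, "xyz": [3, 0, -43], "angular": [0, 0, 0]}, {"grip": 0.15, "xyz": [-1, 0, -50], "angular": [0, 0, 0]}, {"grip": 0.15, "xyz": [-4, 0, -54], "angular": [0, 0, 0]}, {"grip": 0.15, "xyz": [-4, 0, -54], "angular": [0, 0, 0]}]}}

```text
time_s: 10.75
tcp_pos: [0.4554, -0.0754, 0.09]
ee_rot: [[0.087, -0.996, 0.002], [-0.996, -0.087, -0.001], [0.001, -0.002, -1.0]]
wrist_force: [0.1, -6.0, 6.2]
gripper_width: 0.249
gripper_force: 30.0
```

Request:
{"name": "move_arm", "arguments": {"series": [{"grip": 0.7, "xyz": [0, 0, 0], "angular": [0, 0, 0]}, {"grip": 0.7, "xyz": [0, 0, 0], "angular": [0, 0, 0]}, {"grip": 0.7, "xyz": [0, 0, 0], "angular": [0, 0, 0]}, {"grip": 0.7, "xyz": [0, 0, 0], "angular": [0, 0, 0]}, {"grip": 0.7, "xyz": [0, 0, -40], "angular": [0, 0, 0]}, {"grip": 0.7, "xyz": [0, 0, -80], "angular": [0, 0, 0]}, {"grip": 0.7, "xyz": [0, 0, -125], "angular": [0, 0, 0]}, {"grip": 0.7, "xyz": [0, 0, -170], "angular": [0, 0, 0]}]}}

```text
time_s: 11.55
tcp_pos: [0.4545, -0.0747, 0.2593]
ee_rot: [[0.086, -0.996, -0.001], [-0.996, -0.086, 0.0], [-0.0, 0.001, -1.0]]
wrist_force: [0.3, 0.6, -0.1]
gripper_width: 0.695
gripper_force: 0.0
```

```bash
python3 - <<'E'
from h import *
np.set_printoptions(precision=3,suppress=True)
s=cap('side','s6');t=cap('top','t6');w=cap('wrist','w6');S=r.sense();print(S['tcp_pos'],S['joints'])
cv2.imwrite('pics/c6.png',np.hstack([cv2.resize(s[0][130:260,200:380,::-1],(450,325)),w[0][20:345,150:500,::-1]]))
E
```

```text
[ 0.457 -0.074  0.261] [ 10.951   5.183 -20.218   0.01  -64.171  -6.012]
```

View pics/c6.png

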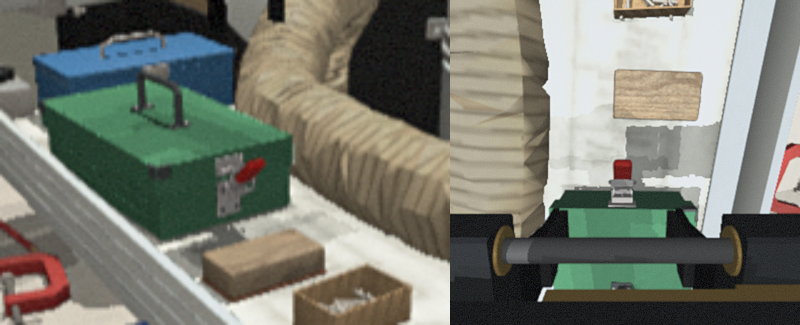

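Request:
{"name": "move_arm", "arguments": {"series": [{"grip": 0.6, "xyz": [-45, 0, 0], "angular": [0, 0, 0]}, {"grip": 0.6, "xyz": [-90, 0, 0], "angular": [0, 0, 0]}, {"grip": 0.6, "xyz": [-135, 1, 0], "angular": [0, 0, 0]}, {"grip": 0.6, "xyz": [-175, 1, 10], "angular": [0, 0, 0]}, {"grip": 0.6, "xyz": [-198, 1, 40], "angular": [0, 0, 0]}, {"grip": 0.6, "xyz": [-198, 1, 80], "angular": [0, 0, 0]}, {"grip": 0.6, "xyz": [-198, 1, 105], "angular": [0, 0, 0]}, {"grip": 0.6, "xyz": [-198, 1, 119], "angular": [0, 0, 0]}, {"grip": 0.6, "xyz": [-198, 1, 120], "angular": [0, 0, 0]}]}}

```text
time_s: 12.6
tcp_pos: [0.4349, 0.1212, 0.1345]
ee_rot: [[0.086, -0.996, -0.007], [-0.996, -0.086, -0.004], [0.004, 0.007, -1.0]]
wrist_force: [-0.1, -0.0, -0.4]
gripper_width: 0.595
gripper_force: 0.0
```

Request:
{"name": "move_arm", "arguments": {"series": [{"grip": 0.05, "xyz": [0, 0, 0], "angular": [0, 0, 0]}, {"grip": 0.05, "xyz": [0, 0, 0], "angular": [0, 0, 0]}, {"grip": 0.05, "xyz": [0, 0, 0], "angular": [0, 0, 0]}, {"grip": 0.05, "xyz": [0, 0, 0], "angular": [0, 0, 0]}, {"grip": 0.05, "xyz": [0, 0, 0], "angular": [0, 0, 0]}, {"grip": 0.05, "xyz": [0, 0, 0], "angular": [0, 0, 0]}, {"grip": 0.05, "xyz": [0, 0, 0], "angular": [0, 0, 0]}]}}

```text
time_s: 13.3
tcp_pos: [0.4392, 0.1229, 0.1383]
ee_rot: [[0.087, -0.996, 0.005], [-0.996, -0.087, 0.001], [-0.001, -0.005, -1.0]]
wrist_force: [7.1, -2.1, -3.5]
gripper_width: 0.1
gripper_force: 30.0
```

Request:
{"name": "move_arm", "arguments": {"series": [{"grip": 0.05, "xyz": [0, -3, -3], "angular": [0, 0, 0]}, {"grip": 0.05, "xyz": [0, -7, -7], "angular": [0, 0, 0]}, {"grip": 0.05, "xyz": [0, -14.5, -13.6], "angular": [0, 0, 0]}, {"grip": 0.05, "xyz": [0, -22.6, -19.4], "angular": [0, 0, 0]}, {"grip": 0.05, "xyz": [0, -31, -24.5], "angular": [0, 0, 0]}, {"grip": 0.05, "xyz": [0, -40, -28.8], "angular": [0, 0, 0]}, {"grip": 0.05, "xyz": [0, -49.4, -32.3], "angular": [0, 0, 0]}, {"grip": 0.05, "xyz": [0, -59, -35], "angular": [0, 0, 0]}, {"grip": 0.05, "xyz": [0, -68.7, -36.8], "angular": [0, 0, 0]}, {"grip": 0.05, "xyz": [0, -78.6, -37.8], "angular": [0, 0, 0]}]}}

```text
time_s: 14.3
tcp_pos: [0.5132, 0.1285, 0.1775]
ee_rot: [[0.086, -0.996, -0.006], [-0.996, -0.086, -0.002], [0.002, 0.006, -1.0]]
wrist_force: [-9.1, 2.8, 10.0]
gripper_width: 0.102
gripper_force: 30.0
```

Request:
{"name": "move_arm", "arguments": {"series": [{"grip": 0.05, "xyz": [0, 0, 0], "angular": [0, 0, 0]}, {"grip": 0.05, "xyz": [0, 0, 0], "angular": [0, 0, 0]}]}}

```text
time_s: 14.5
tcp_pos: [0.5151, 0.1286, 0.1777]
ee_rot: [[0.087, -0.996, -0.001], [-0.996, -0.087, -0.002], [0.002, 0.001, -1.0]]
wrist_force: [-3.9, 0.0, 5.4]
gripper_width: 0.102
gripper_force: 30.0
```

Request:
{"name": "move_arm", "arguments": {"series": [{"grip": 0.4, "xyz": [0, 0, 0], "angular": [0, 0, 0]}, {"grip": 0.4, "xyz": [0, 0, 0], "angular": [0, 0, 0]}, {"grip": 0.4, "xyz": [0, 0, 0], "angular": [0, 0, 0]}, {"grip": 0.4, "xyz": [0, 0, -30], "angular": [0, 0, 0]}, {"grip": 0.4, "xyz": [0, 0, -75], "angular": [0, 0, 0]}, {"grip": 0, "xyz": [0, 10, -110], "angular": [0, 0, 0.149]}, {"grip": 0, "xyz": [0, 50, -110], "angular": [0, 0, 0.298]}, {"grip": 0, "xyz": [0, 90, -110], "angular": [0, 0, 0.447]}, {"grip": 0, "xyz": [0, 130, -110], "angular": [0, 0, 0.596]}, {"grip": 0, "xyz": [0, 138, -110], "angular": [0, 0, 0.745]}]}}

```text
time_s: 15.5
tcp_pos: [0.3749, 0.1161, 0.286]
ee_rot: [[-0.616, -0.788, 0.0], [-0.788, 0.616, 0.001], [-0.001, 0.0, -1.0]]
wrist_force: [0.3, -0.1, 0.4]
gripper_width: 0.045
gripper_force: 0.0
```

Request:
{"name": "move_arm", "arguments": {"series": [{"grip": 0, "xyz": [0, 0, 0], "angular": [0, 0, 0.149]}, {"grip": 0, "xyz": [0, 0, 0], "angular": [0, 0, 0.298]}, {"grip": 0, "xyz": [0, 0, 0], "angular": [0, 0, 0.447]}, {"grip": 0, "xyz": [0, 0, 0], "angular": [0, 0, 0.596]}, {"grip": 0, "xyz": [0, 0, 0], "angular": [0, 0, 0.745]}, {"grip": 0, "xyz": [0, 0, 0], "angular": [0, 0, 0.826]}, {"grip": 0, "xyz": [0, 0, 0], "angular": [0, 0, 0.826]}]}}

```text
time_s: 16.2
tcp_pos: [0.3781, 0.1172, 0.2858]
ee_rot: [[-0.996, -0.086, 0.001], [-0.086, 0.996, -0.0], [-0.001, -0.0, -1.0]]
wrist_force: [0.8, 0.3, -0.3]
gripper_width: 0.0
gripper_force: 0.0
```

```bash
python3 - <<'E'
from h import *
np.set_printoptions(precision=3,suppress=True)
s=cap('side','s7');t=cap('top','t7');w=cap('wrist','w7');S=r.sense();print(S['tcp_pos'],S['ee_rot'],S['joints'],S['gripper_width'],tool([.377,.117,.191]))
cv2.imwrite('pics/c7.png',np.hstack([cv2.resize(s[0][70:270,180:400,::-1],(440,400)),w[0][:,140:500,::-1]]))
E
```

```text
[0.378 0.117 0.286] [[-0.996 -0.087  0.   ]
 [-0.087  0.996 -0.   ]
 [-0.    -0.    -1.   ]] [  41.054   -2.964  -24.905    0.01   -68.051 -126.054] 0.006885478317624635 [ 1.1 -0.2 94.7]
```

View pics/c7.png

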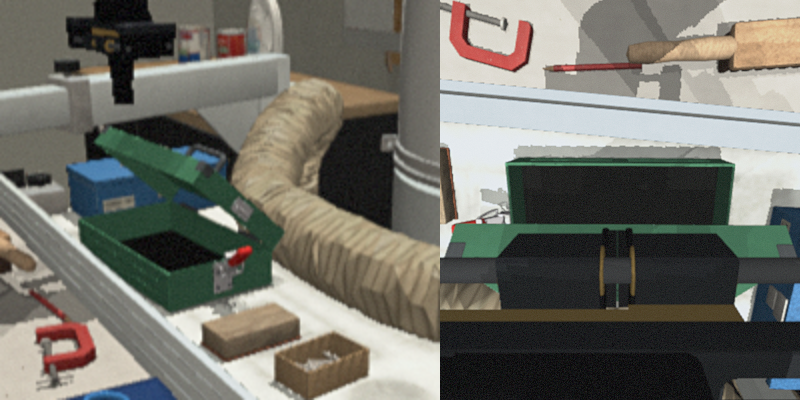

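Request:
{"name": "move_arm", "arguments": {"series": [{"grip": 0, "xyz": [0, 0, 40], "angular": [0, 0, 0]}, {"grip": 0, "xyz": [0, 0, 80], "angular": [0, 0, 0]}, {"grip": 0, "xyz": [0, 0, 95], "angular": [0, 0, 0]}, {"grip": 0, "xyz": [-10, 0, 95], "angular": [0, 0, 0]}, {"grip": 0, "xyz": [-18, 0, 92], "angular": [0, 0, 0]}, {"grip": 0, "xyz": [-26, 0, 87], "angular": [0, 0, 0]}, {"grip": 0, "xyz": [-37, 0, 78], "angular": [0, 0, 0]}, {"grip": 0, "xyz": [-50, 0, 70], "angular": [0, 0, 0]}]}}

```text
time_s: 17.15
tcp_pos: [0.4263, 0.1202, 0.2174]
ee_rot: [[-0.996, -0.087, -0.005], [-0.087, 0.996, -0.003], [0.005, -0.003, -1.0]]
wrist_force: [-7.2, -2.7, 4.5]
gripper_width: 0.006
gripper_force: 3.5
```

Pushing works (about 7 N). Continue.

Request:
{"name": "move_arm", "arguments": {"series": [{"grip": 0, "xyz": [-13, 0, -7], "angular": [0, 0, 0]}, {"grip": 0, "xyz": [-27, 0, -13], "angular": [0, 0, 0]}, {"grip": 0, "xyz": [-41, 0, -17], "angular": [0, 0, 0]}, {"grip": 0, "xyz": [-55, 0, -20], "angular": [0, 0, 0]}, {"grip": 0, "xyz": [-70, 0, -22], "angular": [0, 0, 0]}, {"grip": 0, "xyz": [-85, 0, -22], "angular": [0, 0, 0]}, {"grip": 0, "xyz": [-98, 0, -22], "angular": [0, 0, 0]}, {"grip": 0, "xyz": [-105, 0, -22], "angular": [0, 0, 0]}, {"grip": 0, "xyz": [-105, 0, -22], "angular": [0, 0, 0]}]}}

```text
time_s: 18.05
tcp_pos: [0.5339, 0.1309, 0.2378]
ee_rot: [[-0.996, -0.085, 0.002], [-0.085, 0.996, 0.001], [-0.002, 0.001, -1.0]]
wrist_force: [-0.5, -0.3, -0.2]
gripper_width: 0.004
gripper_force: 0.0
```

Request:
{"name": "move_arm", "arguments": {"series": [{"grip": 0, "xyz": [40, 0, 0], "angular": [0, 0, 0]}, {"grip": 0, "xyz": [85, 0, -15], "angular": [0, 0, 0]}, {"grip": 0.5, "xyz": [115, -15, -30], "angular": [0, 0, 0]}, {"grip": 1, "xyz": [125, -60, -30], "angular": [0, 0, 0]}, {"grip": 1, "xyz": [130, -105, -30], "angular": [0, 0, 0]}, {"grip": 1, "xyz": [135, -150, -20], "angular": [0, 0, 0]}, {"grip": 1, "xyz": [138, -195, -10], "angular": [0, 0, 0]}, {"grip": 1, "xyz": [138, -240, 0], "angular": [0, 0, 0]}, {"grip": 1, "xyz": [138, -281, 10], "angular": [0, 0, 0]}, {"grip": 1, "xyz": [138, -281, 10], "angular": [0, 0, 0]}]}}

```text
time_s: 19.05
tcp_pos: [0.4185, -0.1644, 0.2266]
ee_rot: [[-0.997, -0.08, -0.001], [-0.08, 0.997, -0.0], [0.001, -0.0, -1.0]]
wrist_force: [-0.9, 1.1, -0.4]
gripper_width: 0.648
gripper_force: 0.0
```

```bash
cat >> h.py <<'E'
def wood(c,z,xr=(.33,.56),yr=(-.46,-.10)):
    h=cv2.cvtColor(c[0],cv2.COLOR_RGB2HSV);m=cv2.inRange(h,(5,60,40),(22,255,255))
    m=cv2.morphologyEx(m,cv2.MORPH_CLOSE,np.ones((9,9)))
    for k in cv2.findContours(m,0,2)[0]:
        if cv2.contourArea(k)<150: continue
        b=cv2.boxPoints(cv2.minAreaRect(k)); Q=np.array([onz(c,*p,z)[:2] for p in b]); q=Q.mean(0)
        if xr[0]<q[0]<xr[1] and yr[0]<q[1]<yr[1]: print(b.mean(0),q,'sides',np.linalg.norm(Q[1]-Q[0]),np.linalg.norm(Q[2]-Q[1]),'yaws',np.degrees(np.arctan2(*(Q[1]-Q[0])[::-1])),np.degrees(np.arctan2(*(Q[2]-Q[1])[::-1])))
E
python3 - <<'E'
from h import *
np.set_printoptions(precision=3,suppress=True)
s=cap('side','s8');t=cap('top','t8');w=cap('wrist','w8');S=r.sense();print(S['tcp_pos'],S['ee_rot'][:,0])
for c in (t,w,load('t4'),load('w4')):
  print('--')
  for z in (.03,.035): wood(c,z)
cv2.imwrite('pics/c8.png',np.hstack([cv2.resize(s[0][70:270,180:400,::-1],(352,320)),cv2.resize(t[0][120:290,170:400,::-1],(432,320))]))
E
```

```text
[ 0.419 -0.161  0.228] [-0.996 -0.085 -0.001]
--
[361.38  215.849] [ 0.438 -0.286] sides 0.0584212229138247 0.08867120910997711 yaws -84.10561992903784 -175.2719758404053
[361.38  215.849] [ 0.437 -0.285] sides 0.058178293387640356 0.08830249285001371 yaws -84.10561992903789 -175.27197584040525
--
[196.196 270.025] [ 0.548 -0.31 ] sides 0.07477937276056261 0.026461692003445076 yaws 175.89931117842664 92.54176317171152
[215.962 192.896] [ 0.441 -0.283] sides 0.06821664961268728 0.09474266919857181 yaws 100.84603027179456 6.881492051181832
[317.707 181.49 ] [ 0.417 -0.16 ] sides 0.10909684208923669 0.05612925837521569 yaws -178.42498773164357 92.8560486205245
[196.196 270.025] [ 0.545 -0.308] sides 0.07366139318950168 0.026066079818113177 yaws 175.89931117842661 92.54176317171165
[215.962 192.896] [ 0.44  -0.281] sides 0.06719678520546113 0.09332623088461423 yaws 100.84603027179453 6.881492051181857
[317.707 181.49 ] [ 0.416 -0.16 ] sides 0.1074658035257876 0.05529010498457132 yaws -178.42498773164357 92.85604862052449
--
[361.162 215.973] [ 0.437 -0.285] sides 0.06067206491701578 0.08
[... 206 characters left out ...]
0.333] sides 0.37755462004718787 0.11742982312674762 yaws -85.05266609235063 -160.74870741005824
[418.866 202.224] [ 0.442 -0.284] sides 0.09640051127641308 0.06819716890434235 yaws 6.56891418720731 -87.43701835737133
[317.071 208.031] [ 0.423 -0.16 ] sides 0.11198045347706474 0.05682664506855981 yaws 2.0878834375007704 -86.6965153021169
[441. 283.] [ 0.337 -0.331] sides 0.37186973564688647 0.1156616684434861 yaws -85.05266609235065 -160.74870741005824
[418.866 202.224] [ 0.443 -0.282] sides 0.09494899741950977 0.06717031609665967 yaws 6.568914187207302 -87.43701835737137
[317.071 208.031] [ 0.425 -0.16 ] sides 0.11029435059470326 0.055970999578030915 yaws 2.087883437500762 -86.6965153021169
```

View pics/c8.png

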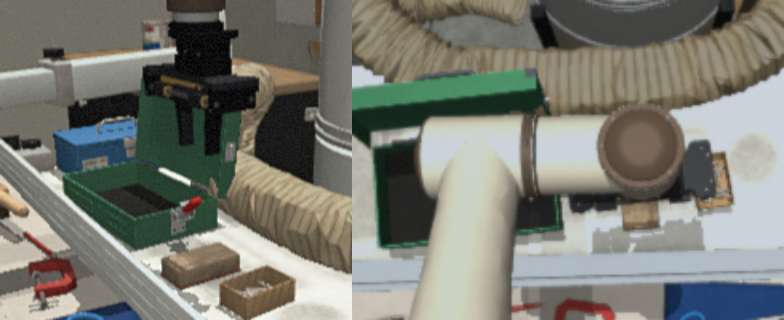

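Request:
{"name": "move_arm", "arguments": {"series": [{"grip": 1, "xyz": [0, 1, 45], "angular": [0, 0, 0.04]}, {"grip": 1, "xyz": [0, 1, 90], "angular": [0, 0, 0.04]}, {"grip": 1, "xyz": [0, 1, 135], "angular": [0, 0, 0.04]}, {"grip": 1, "xyz": [0, 1, 175], "angular": [0, 0, 0.04]}, {"grip": 1, "xyz": [0, 1, 190], "angular": [0, 0, 0.04]}, {"grip": 1, "xyz": [0, 1, 196], "angular": [0, 0, 0.04]}, {"grip": 0.55, "xyz": [0, 1, 196], "angular": [0, 0, 0.04]}, {"grip": 0.55, "xyz": [0, 1, 196], "angular": [0, 0, 0.04]}, {"grip": 0.55, "xyz": [0, 1, 196], "angular": [0, 0, 0.04]}, {"grip": 0.55, "xyz": [0, 1, 196], "angular": [0, 0, 0.04]}]}}

```text
time_s: 20.2
tcp_pos: [0.4195, -0.1596, 0.0322]
ee_rot: [[-0.999, -0.047, 0.002], [-0.047, 0.999, 0.0], [-0.002, -0.0, -1.0]]
wrist_force: [-1.2, 2.6, 4.4]
gripper_width: 0.722
gripper_force: 0.4
```

Request:
{"name": "move_arm", "arguments": {"series": [{"grip": 0.5, "xyz": [0, 0, 0], "angular": [0, 0, 0]}, {"grip": 0.5, "xyz": [0, 0, 0], "angular": [0, 0, 0]}, {"grip": 0.5, "xyz": [0, 0, -45], "angular": [0, 0, 0]}, {"grip": 0.5, "xyz": [0, 0, -90], "angular": [0, 0, 0]}, {"grip": 0.5, "xyz": [0, 0, -135], "angular": [0, 0, 0]}, {"grip": 0.5, "xyz": [0, 0, -160], "angular": [0, 0, 0]}, {"grip": 0.5, "xyz": [0, 0, -160], "angular": [0, 0, 0]}]}}

```text
time_s: 20.9
tcp_pos: [0.4207, -0.1605, 0.1953]
ee_rot: [[-0.999, -0.046, 0.008], [-0.046, 0.999, -0.001], [-0.008, -0.001, -1.0]]
wrist_force: [0.5, 0.3, -1.5]
gripper_width: 0.713
gripper_force: 30.0
```

Request:
{"name": "move_arm", "arguments": {"series": [{"grip": 0.5, "xyz": [-3, 45, 0], "angular": [0, 0, 0]}, {"grip": 0.5, "xyz": [-6, 90, 0], "angular": [0, 0, 0]}, {"grip": 0.5, "xyz": [-9, 135, 0], "angular": [0, 0, -0.02]}, {"grip": 0.5, "xyz": [-12, 180, 0], "angular": [0, 0, -0.04]}, {"grip": 0.5, "xyz": [-15, 225, 0], "angular": [0, 0, -0.04]}, {"grip": 0.5, "xyz": [-18, 270, 0], "angular": [0, 0, -0.04]}, {"grip": 0.5, "xyz": [-21, 310, 15], "angular": [0, 0, -0.04]}, {"grip": 0.5, "xyz": [-22, 336, 45], "angular": [0, 0, -0.04]}, {"grip": 0.5, "xyz": [-22, 336, 80], "angular": [0, 0, -0.04]}, {"grip": 0.5, "xyz": [-22, 336, 80], "angular": [0, 0, -0.04]}]}}

```text
time_s: 21.9
tcp_pos: [0.4215, 0.1741, 0.1065]
ee_rot: [[-0.996, -0.085, -0.011], [-0.085, 0.996, -0.008], [0.012, -0.007, -1.0]]
wrist_force: [-1.4, -0.1, -0.6]
gripper_width: 0.71
gripper_force: 30.0
```

```bash
python3 - <<'E'
from h import *
np.set_printoptions(precision=3,suppress=True)
w=cap('wrist','w9');t=cap('top','t9');S=r.sense();print(S['tcp_pos'],S['ee_rot'][:,0])
# green rim seen from the wrist: ends of the front rim
h=cv2.cvtColor(w[0],cv2.COLOR_RGB2HSV);m=cv2.inRange(h,(60,100,40),(85,255,220))
print(proj(w,[.437-.0847-.013,.122-.0074+.149,.058]),proj(w,[.437-.0847+.013,.122-.0074-.149,.058]))
for v in range(60,260,20):
    x=np.where(m[v])[0]; print(v,len(x),x[:1],x[-1:])
E
```

```text
[0.425 0.176 0.111] [-0.996 -0.086  0.003]
[468.463 120.28 ] [ -0.435 121.125]
60 0 [] []
80 0 [] []
100 0 [] []
120 0 [] []
140 21 [15] [471]
160 22 [20] [468]
180 21 [25] [466]
200 30 [30] [463]
220 26 [36] [460]
240 6 [41] [95]
```

Request:
{"name": "move_arm", "arguments": {"series": [{"grip": 0.5, "xyz": [0, 0, 30], "angular": [0, 0, 0]}, {"grip": 0.5, "xyz": [0, 0, 55], "angular": [0, 0, 0]}, {"grip": 0.5, "xyz": [0, 0, 68], "angular": [0, 0, 0]}, {"grip": 0.5, "xyz": [0, 0, 72], "angular": [0, 0, 0]}, {"grip": 0.5, "xyz": [0, 0, 75], "angular": [0, 0, 0]}, {"grip": 0.5, "xyz": [0, 0, 75], "angular": [0, 0, 0]}]}}

```text
time_s: 22.6
tcp_pos: [0.4266, 0.1769, 0.0383]
ee_rot: [[-0.996, -0.086, 0.003], [-0.086, 0.996, 0.002], [-0.003, 0.002, -1.0]]
wrist_force: [-0.2, -1.1, 0.7]
gripper_width: 0.711
gripper_force: 30.0
```

Request:
{"name": "move_arm", "arguments": {"series": [{"grip": 0.5, "xyz": [0, 0, 2], "angular": [0, 0, 0]}, {"grip": 0.5, "xyz": [0, 0, 3], "angular": [0, 0, 0]}, {"grip": 0.95, "xyz": [0, 0, 2], "angular": [0, 0, 0]}, {"grip": 0.95, "xyz": [0, 0, 2], "angular": [0, 0, 0]}, {"grip": 0.95, "xyz": [0, 0, 2], "angular": [0, 0, 0]}, {"grip": 0.95, "xyz": [0, 0, -20], "angular": [0, 0, 0]}, {"grip": 0.95, "xyz": [0, 0, -65], "angular": [0, 0, 0]}, {"grip": 1, "xyz": [0, 0, -110], "angular": [0, 0, 0]}, {"grip": 1, "xyz": [0, 0, -155], "angular": [0, 0, 0]}, {"grip": 1, "xyz": [0, 0, -165], "angular": [0, 0, 0]}]}}

```text
time_s: 23.6
tcp_pos: [0.4279, 0.178, 0.2068]
ee_rot: [[-0.996, -0.087, 0.009], [-0.087, 0.996, 0.006], [-0.009, 0.005, -1.0]]
wrist_force: [-0.1, 0.9, -0.3]
gripper_width: 0.999
gripper_force: 0.0
```

Request:
{"name": "move_arm", "arguments": {"series": [{"grip": 1, "xyz": [3, -46, 0], "angular": [0, 0, 0]}, {"grip": 1, "xyz": [5, -92, 0], "angular": [0, 0, 0]}, {"grip": 1, "xyz": [8, -138, 0], "angular": [0, 0, 0]}, {"grip": 1, "xyz": [11, -184, 0], "angular": [0, 0, 0]}, {"grip": 1, "xyz": [14, -230, 0], "angular": [0, 0, 0]}, {"grip": 1, "xyz": [16, -276, 0], "angular": [0, 0, 0]}, {"grip": 1, "xyz": [19, -322, 0], "angular": [0, 0, 0]}, {"grip": 1, "xyz": [22, -368, 0], "angular": [0, 0, 0]}, {"grip": 1, "xyz": [24, -414, 0], "angular": [0, 0, 0]}, {"grip": 1, "xyz": [27, -460, 0], "angular": [0, 0, 0]}]}}

```text
time_s: 24.6
tcp_pos: [0.4375, -0.2861, 0.2006]
ee_rot: [[-0.996, -0.085, -0.001], [-0.085, 0.996, 0.001], [0.001, 0.001, -1.0]]
wrist_force: [-0.1, 0.9, -0.1]
gripper_width: 1.001
gripper_force: 0.0
```

```bash
python3 - <<'E'
from h import *
np.set_printoptions(precision=3,suppress=True)
t=cap('top','ta');w=cap('wrist','wa');S=r.sense();print(S['tcp_pos'],S['ee_rot'][:,0],S['joints'])
for c in (t,w):
  print('--');wood(c,.035)
print('block');wood(t,.036,(.35,.53),(.0,.25))
E
```

```text
[ 0.437 -0.288  0.2  ] [-0.997 -0.079  0.002] [-15.621  14.67  -17.679   0.045 -57.753 -69.848]
--
--
[321.5 191.5] [ 0.44  -0.286] sides 0.05834437861538501 0.09194053170469262 yaws 94.67097952311812 6.394968194349062
block
[216.344 224.787] [0.423 0.173] sides 0.07017600958125873 0.11772919728762021 yaws -86.52871047669603 -174.5290016584471
```

Request:
{"name": "move_arm", "arguments": {"series": [{"grip": 1, "xyz": [-1, 1, 45], "angular": [0, 0, 0]}, {"grip": 1, "xyz": [-1, 1, 90], "angular": [0, 0, 0]}, {"grip": 1, "xyz": [-1, 1, 130], "angular": [0, 0, 0]}, {"grip": 1, "xyz": [-1, 1, 160], "angular": [0, 0, 0]}, {"grip": 1, "xyz": [-1, 1, 169], "angular": [0, 0, 0]}, {"grip": 1, "xyz": [-1, 1, 170], "angular": [0, 0, 0]}, {"grip": 0.75, "xyz": [-1, 1, 170], "angular": [0, 0, 0]}, {"grip": 0.72, "xyz": [-1, 1, 170], "angular": [0, 0, 0]}, {"grip": 0.69, "xyz": [-1, 1, 170], "angular": [0, 0, 0]}, {"grip": 0.68, "xyz": [-1, 1, 170], "angular": [0, 0, 0]}]}}

```text
time_s: 25.7
tcp_pos: [0.4396, -0.2834, 0.0328]
ee_rot: [[-0.996, -0.086, 0.003], [-0.086, 0.996, -0.001], [-0.002, -0.001, -1.0]]
wrist_force: [-0.6, -1.4, 1.3]
gripper_width: 0.732
gripper_force: 0.9
```

Request:
{"name": "move_arm", "arguments": {"series": [{"grip": 0.68, "xyz": [0, 0, 0], "angular": [0, 0, 0]}, {"grip": 0.68, "xyz": [0, 0, 0], "angular": [0, 0, 0]}]}}

```text
time_s: 25.9
tcp_pos: [0.4397, -0.2836, 0.0326]
ee_rot: [[-0.996, -0.086, 0.002], [-0.086, 0.996, -0.001], [-0.002, -0.001, -1.0]]
wrist_force: [-0.5, -1.1, 5.4]
gripper_width: 0.694
gripper_force: 29.9
```

Request:
{"name": "move_arm", "arguments": {"series": [{"grip": 0.69, "xyz": [0, 0, 0], "angular": [0, 0, 0]}, {"grip": 0.69, "xyz": [0, 0, 0], "angular": [0, 0, 0]}, {"grip": 0.69, "xyz": [0, 0, 0], "angular": [0, 0, 0]}]}}

```text
time_s: 26.2
tcp_pos: [0.4397, -0.2836, 0.0326]
ee_rot: [[-0.996, -0.086, 0.002], [-0.086, 0.996, -0.001], [-0.002, -0.001, -1.0]]
wrist_force: [-0.3, -1.6, 5.6]
gripper_width: 0.697
gripper_force: 18.8
```

Request:
{"name": "move_arm", "arguments": {"series": [{"grip": 0.69, "xyz": [0, 0, -25], "angular": [0, 0, 0]}, {"grip": 0.69, "xyz": [0, 0, -60], "angular": [0, 0, 0]}, {"grip": 0.69, "xyz": [0, 0, -100], "angular": [0, 0, 0]}, {"grip": 0.69, "xyz": [0, 0, -135], "angular": [0, 0, 0]}, {"grip": 0.69, "xyz": [0, 0, -155], "angular": [0, 0, 0]}, {"grip": 0.69, "xyz": [-2, 25, -160], "angular": [0, 0, 0]}, {"grip": 0.69, "xyz": [-4, 60, -160], "angular": [0, 0, 0]}, {"grip": 0.69, "xyz": [-7, 100, -160], "angular": [0, 0, 0]}, {"grip": 0.69, "xyz": [-10, 140, -160], "angular": [0, 0, 0]}, {"grip": 0.69, "xyz": [-12, 180, -160], "angular": [0, 0, 0]}]}}

```text
time_s: 27.2
tcp_pos: [0.4343, -0.1011, 0.1908]
ee_rot: [[-0.996, -0.085, -0.002], [-0.085, 0.996, 0.001], [0.002, 0.001, -1.0]]
wrist_force: [0.2, 0.1, -1.5]
gripper_width: 0.696
gripper_force: 18.7
```

Request:
{"name": "move_arm", "arguments": {"series": [{"grip": 0.69, "xyz": [-2, 40, 0], "angular": [0, 0, 0]}, {"grip": 0.69, "xyz": [-5, 80, 0], "angular": [0, 0, 0]}, {"grip": 0.69, "xyz": [-7, 115, 0], "angular": [0, 0, 0]}, {"grip": 0.69, "xyz": [-9, 140, 5], "angular": [0, 0, 0]}, {"grip": 0.69, "xyz": [-10, 155, 20], "angular": [0, 0, 0]}, {"grip": 0.69, "xyz": [-10, 155, 50], "angular": [0, 0, 0]}, {"grip": 0.69, "xyz": [-10, 155, 85], "angular": [0, 0, 0]}, {"grip": 0.69, "xyz": [-10, 155, 115], "angular": [0, 0, 0]}, {"grip": 0.69, "xyz": [-10, 155, 138], "angular": [0, 0, 0]}, {"grip": 0.69, "xyz": [-10, 155, 145], "angular": [0, 0, 0]}]}}

```text
time_s: 28.2
tcp_pos: [0.4297, 0.0516, 0.044]
ee_rot: [[-0.996, -0.085, -0.006], [-0.085, 0.996, -0.003], [0.007, -0.002, -1.0]]
wrist_force: [-0.0, -0.3, -1.2]
gripper_width: 0.691
gripper_force: 18.7
```

Request:
{"name": "move_arm", "arguments": {"series": [{"grip": 0.69, "xyz": [0, 0, 3], "angular": [0, 0, 0]}, {"grip": 0.69, "xyz": [0, 0, 5], "angular": [0, 0, 0]}, {"grip": 0.69, "xyz": [0, 0, 6], "angular": [0, 0, 0]}, {"grip": 0.69, "xyz": [0, 0, 7], "angular": [0, 0, 0]}, {"grip": 0.69, "xyz": [0, 0, 7], "angular": [0, 0, 0]}]}}

```text
time_s: 28.7
tcp_pos: [0.4324, 0.0527, 0.0401]
ee_rot: [[-0.996, -0.086, 0.001], [-0.086, 0.996, 0.001], [-0.001, 0.001, -1.0]]
wrist_force: [-1.4, -0.1, -1.5]
gripper_width: 0.695
gripper_force: 18.7
```

Request:
{"name": "move_arm", "arguments": {"series": [{"grip": 0.69, "xyz": [0, 0, 1], "angular": [0, 0, 0]}, {"grip": 0.69, "xyz": [0, 0, 2], "angular": [0, 0, 0]}, {"grip": 0.69, "xyz": [0, 0, 3], "angular": [0, 0, 0]}, {"grip": 0.69, "xyz": [0, 0, 3], "angular": [0, 0, 0]}]}}

```text
time_s: 29.1
tcp_pos: [0.4324, 0.0527, 0.0384]
ee_rot: [[-0.996, -0.087, 0.001], [-0.087, 0.996, -0.0], [-0.001, -0.0, -1.0]]
wrist_force: [-5.7, -0.3, 16.7]
gripper_width: 0.696
gripper_force: 18.3
```

Request:
{"name": "move_arm", "arguments": {"series": [{"grip": 0.69, "xyz": [0, 0, -1], "angular": [0, 0, 0]}, {"grip": 0.95, "xyz": [0, 0, -1], "angular": [0, 0, 0]}, {"grip": 0.95, "xyz": [0, 0, -1], "angular": [0, 0, 0]}, {"grip": 0.95, "xyz": [0, 0, -1], "angular": [0, 0, 0]}, {"grip": 0.95, "xyz": [0, 0, -20], "angular": [0, 0, 0]}, {"grip": 0.95, "xyz": [0, 0, -60], "angular": [0, 0, 0]}, {"grip": 0.95, "xyz": [0, 0, -105], "angular": [0, 0, 0]}, {"grip": 0.5, "xyz": [0, 0, -150], "angular": [0, 0, 0]}, {"grip": 0, "xyz": [0, 0, -195], "angular": [0, 0, 0]}, {"grip": 0, "xyz": [0, 0, -240], "angular": [0, 0, 0]}]}}

```text
time_s: 30.1
tcp_pos: [0.4316, 0.0523, 0.2784]
ee_rot: [[-0.996, -0.086, 0.0], [-0.086, 0.996, 0.0], [-0.0, 0.0, -1.0]]
wrist_force: [1.8, 1.0, -0.5]
gripper_width: 0.76
gripper_force: 0.0
```

Request:
{"name": "move_arm", "arguments": {"series": [{"grip": 0, "xyz": [0, 0, -45], "angular": [0, 0, 0]}, {"grip": 0, "xyz": [0, 0, -60], "angular": [0, 0, 0]}, {"grip": 0, "xyz": [0, 0, -60], "angular": [0, 0, 0]}]}}

```text
time_s: 30.4
tcp_pos: [0.4331, 0.053, 0.3391]
ee_rot: [[-0.996, -0.086, 0.006], [-0.086, 0.996, 0.003], [-0.006, 0.002, -1.0]]
wrist_force: [0.2, 0.2, -0.3]
gripper_width: 0.493
gripper_force: 0.0
```

```bash
python3 - <<'E'
from h import *
np.set_printoptions(precision=3,suppress=True)
w=cap('wrist','wb');s=cap('side','sb');t=cap('top','tb');S=r.sense();print(S['tcp_pos'],S['ee_rot'][:,0],S['gripper_width'],tool([.618,.0575,.33]))
wood(w,.041,(.33,.55),(-.05,.28));
cv2.imwrite('pics/cb.png',np.vstack([np.hstack([s[0][90:250,200:400,::-1],t[0][120:280,120:320,::-1]]),w[0][60:260,120:520,::-1]]))
E
```

```text
[0.431 0.052 0.335] [-0.996 -0.085  0.003] 0.3518320361338307 [-186.4  -10.8    4.2]
[336.5 171. ] [0.433 0.085] sides 0.061970845016679044 0.09432695290114439 yaws 94.9031992346309 7.1323914710233005
[393.338 169.964] [0.425 0.173] sides 0.11227941542146107 0.0663873269574052 yaws -175.17581782850542 91.88037311117864
```

View pics/cb.png

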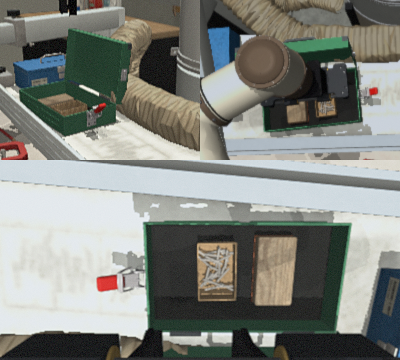

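Request:
{"name": "move_arm", "arguments": {"series": [{"grip": 0, "xyz": [-40, -2, 0], "angular": [0, 0, 0]}, {"grip": 0, "xyz": [-80, -4, 0], "angular": [0, 0, 0]}, {"grip": 0, "xyz": [-120, -7, 0], "angular": [0, 0, 0]}, {"grip": 0, "xyz": [-160, -9, 0], "angular": [0, 0, 0]}, {"grip": 0, "xyz": [-187, -11, 0], "angular": [0, 0, 0]}, {"grip": 0, "xyz": [-187, -11, 25], "angular": [0, 0, 0]}, {"grip": 0, "xyz": [-187, -11, 55], "angular": [0, 0, 0]}, {"grip": 0, "xyz": [-187, -11, 85], "angular": [0, 0, 0]}, {"grip": 0, "xyz": [-187, -11, 108], "angular": [0, 0, 0]}, {"grip": 0, "xyz": [-187, -11, 108], "angular": [0, 0, 0]}]}}

```text
time_s: 31.55
tcp_pos: [0.6164, 0.0569, 0.2222]
ee_rot: [[-0.996, -0.085, -0.012], [-0.085, 0.996, -0.003], [0.013, -0.002, -1.0]]
wrist_force: [-0.8, 0.3, -0.4]
gripper_width: 0.005
gripper_force: 0.0
```

Request:
{"name": "move_arm", "arguments": {"series": [{"grip": 0, "xyz": [15, 0, 0], "angular": [0, 0, 0]}, {"grip": 0, "xyz": [29, 0, -1], "angular": [0, 0, 0]}, {"grip": 0, "xyz": [39, 0, -4], "angular": [0, 0, 0]}, {"grip": 0, "xyz": [50, 0, -7], "angular": [0, 0, 0]}, {"grip": 0, "xyz": [63, 0, -9], "angular": [0, 0, 0]}, {"grip": 0, "xyz": [76, 0, -10], "angular": [0, 0, 0]}, {"grip": 0, "xyz": [89, 0, -9], "angular": [0, 0, 0]}, {"grip": 0, "xyz": [103, 0, -8], "angular": [0, 0, 0]}, {"grip": 0, "xyz": [116, 0, -5], "angular": [0, 0, 0]}, {"grip": 0, "xyz": [129, 0, -2], "angular": [0, 0, 0]}]}}

```text
time_s: 32.55
tcp_pos: [0.4903, 0.0467, 0.2315]
ee_rot: [[-0.996, -0.086, 0.002], [-0.086, 0.996, 0.001], [-0.002, 0.001, -1.0]]
wrist_force: [2.7, 0.8, -0.5]
gripper_width: 0.004
gripper_force: 1.3
```

Request:
{"name": "move_arm", "arguments": {"series": [{"grip": 0, "xyz": [12, 0, 5], "angular": [0, 0, 0]}, {"grip": 0, "xyz": [24, 0, 11], "angular": [0, 0, 0]}, {"grip": 0, "xyz": [36, 0, 18], "angular": [0, 0, 0]}, {"grip": 0, "xyz": [47, 0, 26], "angular": [0, 0, 0]}, {"grip": 0, "xyz": [57, 0, 35], "angular": [0, 0, 0]}, {"grip": 0, "xyz": [66, 0, 44], "angular": [0, 0, 0]}, {"grip": 0, "xyz": [74, 0, 55], "angular": [0, 0, 0]}, {"grip": 0, "xyz": [82, 0, 66], "angular": [0, 0, 0]}, {"grip": 0, "xyz": [82, 0, 66], "angular": [0, 0, 0]}]}}

```text
time_s: 33.45
tcp_pos: [0.406, 0.0385, 0.1637]
ee_rot: [[-0.996, -0.086, -0.005], [-0.086, 0.996, -0.002], [0.005, -0.001, -1.0]]
wrist_force: [-1.0, 0.3, 0.5]
gripper_width: 0.006
gripper_force: 0.0
```

Request:
{"name": "move_arm", "arguments": {"series": [{"grip": 0, "xyz": [5, 0, 11], "angular": [0, 0, 0]}, {"grip": 0, "xyz": [10, 0, 22], "angular": [0, 0, 0]}, {"grip": 0, "xyz": [13, 0, 29], "angular": [0, 0, 0]}, {"grip": 0, "xyz": [15, 0, 35], "angular": [0, 0, 0]}, {"grip": 0, "xyz": [17, 0, 40], "angular": [0, 0, 0]}, {"grip": 0, "xyz": [18, 0, 44], "angular": [0, 0, 0]}, {"grip": 0, "xyz": [18, 0, 47], "angular": [0, 0, 0]}, {"grip": 0, "xyz": [19, 0, 49], "angular": [0, 0, 0]}, {"grip": 0, "xyz": [19, 0, 49], "angular": [0, 0, 0]}]}}

```text
time_s: 34.35
tcp_pos: [0.3902, 0.0379, 0.1154]
ee_rot: [[-0.996, -0.086, -0.0], [-0.086, 0.996, -0.0], [0.0, -0.0, -1.0]]
wrist_force: [0.1, -0.1, -0.0]
gripper_width: 0.006
gripper_force: 0.0
```

Request:
{"name": "move_arm", "arguments": {"series": [{"grip": 0, "xyz": [0, 0, 1], "angular": [0, 0, 0]}, {"grip": 0, "xyz": [0, 0, 2], "angular": [0, 0, 0]}, {"grip": 0, "xyz": [0, 0, 3], "angular": [0, 0, 0]}, {"grip": 0, "xyz": [0, 0, 4], "angular": [0, 0, 0]}, {"grip": 0, "xyz": [0, 0, 4], "angular": [0, 0, 0]}]}}

```text
time_s: 34.85
tcp_pos: [0.3902, 0.0379, 0.1132]
ee_rot: [[-0.996, -0.087, -0.0], [-0.087, 0.996, -0.001], [0.0, -0.001, -1.0]]
wrist_force: [-7.0, 1.1, 16.9]
gripper_width: -0.0
gripper_force: 8.9
```

Request:
{"name": "move_arm", "arguments": {"series": [{"grip": 0, "xyz": [0, 0, -40], "angular": [0, 0, 0]}, {"grip": 0, "xyz": [0, 0, -80], "angular": [0, 0, 0]}, {"grip": 0, "xyz": [0, 0, -120], "angular": [0, 0, 0]}, {"grip": 0.4, "xyz": [-12, -25, -125], "angular": [0, 0, -0.149]}, {"grip": 0.7, "xyz": [-25, -50, -125], "angular": [0, 0, -0.298]}, {"grip": 0.7, "xyz": [-38, -75, -125], "angular": [0, 0, -0.447]}, {"grip": 0.7, "xyz": [-48, -100, -125], "angular": [0, 0, -0.596]}, {"grip": 0.7, "xyz": [-55, -118, -125], "angular": [0, 0, -0.745]}, {"grip": 0.7, "xyz": [-55, -118, -125], "angular": [0, 0, -0.894]}, {"grip": 0.7, "xyz": [-55, -118, -125], "angular": [0, 0, -1.043]}]}}

```text
time_s: 35.85
tcp_pos: [0.4553, -0.0756, 0.2361]
ee_rot: [[-0.425, -0.905, -0.001], [-0.905, 0.425, 0.0], [0.0, 0.001, -1.0]]
wrist_force: [0.9, -0.1, 0.3]
gripper_width: 0.557
gripper_force: 0.0
```

Request:
{"name": "move_arm", "arguments": {"series": [{"grip": 0.7, "xyz": [0, 0, 0], "angular": [0, 0, -0.149]}, {"grip": 0.7, "xyz": [0, 0, 0], "angular": [0, 0, -0.298]}, {"grip": 0.7, "xyz": [0, 0, 0], "angular": [0, 0, -0.447]}, {"grip": 0.7, "xyz": [0, 0, 0], "angular": [0, 0, -0.528]}, {"grip": 0.7, "xyz": [0, 0, 0], "angular": [0, 0, -0.528]}]}}

```text
time_s: 36.35
tcp_pos: [0.4551, -0.0749, 0.2365]
ee_rot: [[0.084, -0.996, 0.0], [-0.996, -0.084, 0.0], [-0.0, -0.0, -1.0]]
wrist_force: [-0.4, -0.5, -0.5]
gripper_width: 0.699
gripper_force: 0.0
```

```bash
python3 - <<'E'
from h import *
np.set_printoptions(precision=3,suppress=True)
w=cap('wrist','wc');s=cap('side','sc');S=r.sense();print(S['tcp_pos'],S['ee_rot'][:,0],S['gripper_width'],tool([.4550,-.0752,.089]))
def red(c):
    h=cv2.cvtColor(c[0],cv2.COLOR_RGB2HSV);m=cv2.inRange(h,(0,140,90),(6,255,255))|cv2.inRange(h,(174,140,90),(180,255,255))
    n,l,st,ce=cv2.connectedComponentsWithStats(m);return [ce[i] for i in range(1,n) if st[i,4]>60]
print(red(w),proj(w,[.4545,-.075,.078]),red(s),proj(s,[.4545,-.075,.078]))
g=lambda c:cv2.inRange(cv2.cvtColor(c[0],cv2.COLOR_RGB2HSV),(60,100,30),(85,255,220))[120:250,200:330]
print('lid silhouette IoU shut/start', (g(s)&g(load('s6'))).sum()/(g(s)|g(load('s6'))).sum())
E
```

```text
[ 0.455 -0.075  0.236] [ 0.083 -0.997 -0.   ] 0.6990711435761578 [  0.3   0.1 147.5]
[array([510.708, 176.526]), array([316.975, 194.499]), array([487.193, 230.084])] [318.312 192.519] [array([213.631, 241.33 ]), array([427.017, 251.259])] [300.362 198.191]
lid silhouette IoU shut/start 0.5879396984924623
```

Request:
{"name": "move_arm", "arguments": {"series": [{"grip": 0.7, "xyz": [0, 0, 45], "angular": [0, 0, 0]}, {"grip": 0.7, "xyz": [0, 0, 90], "angular": [0, 0, 0]}, {"grip": 0.7, "xyz": [0, 0, 125], "angular": [0, 0, 0]}, {"grip": 0.7, "xyz": [0, 0, 142], "angular": [0, 0, 0]}, {"grip": 0.7, "xyz": [0, 0, 147], "angular": [0, 0, 0]}, {"grip": 0.15, "xyz": [0, 0, 147], "angular": [0, 0, 0]}, {"grip": 0.15, "xyz": [0, 0, 147], "angular": [0, 0, 0]}, {"grip": 0.15, "xyz": [0, 0, 147], "angular": [0, 0, 0]}, {"grip": 0.15, "xyz": [0, 0, 147], "angular": [0, 0, 0]}, {"grip": 0.15, "xyz": [0, 0, 147], "angular": [0, 0, 0]}]}}

```text
time_s: 37.45
tcp_pos: [0.4555, -0.0749, 0.0903]
ee_rot: [[0.085, -0.996, 0.002], [-0.996, -0.085, 0.0], [-0.0, -0.002, -1.0]]
wrist_force: [-0.3, 0.2, 0.3]
gripper_width: 0.327
gripper_force: 0.0
```

Request:
{"name": "move_arm", "arguments": {"series": [{"grip": 0.15, "xyz": [0, 0, 0], "angular": [0, 0, 0]}, {"grip": 0.15, "xyz": [0, 0, 0], "angular": [0, 0, 0]}, {"grip": 0.15, "xyz": [0, 0, 0], "angular": [0, 0, 0]}]}}

```text
time_s: 37.75
tcp_pos: [0.4553, -0.0749, 0.09]
ee_rot: [[0.085, -0.996, 0.001], [-0.996, -0.085, -0.0], [0.0, -0.001, -1.0]]
wrist_force: [-0.8, 0.7, 3.7]
gripper_width: 0.253
gripper_force: 30.0
```

Request:
{"name": "move_arm", "arguments": {"series": [{"grip": 0.15, "xyz": [3, 0, 3.5], "angular": [0, 0, 0]}, {"grip": 0.15, "xyz": [7, 0, 11], "angular": [0, 0, 0]}, {"grip": 0.15, "xyz": [10, 0, 20], "angular": [0, 0, 0]}, {"grip": 0.15, "xyz": [11.4, 0, 29], "angular": [0, 0, 0]}, {"grip": 0.15, "xyz": [11, 0, 38], "angular": [0, 0, 0]}, {"grip": 0.15, "xyz": [8.4, 0, 46], "angular": [0, 0, 0]}, {"grip": 0.15, "xyz": [5, 0, 53], "angular": [0, 0, 0]}, {"grip": 0.15, "xyz": [4, 0, 56], "angular": [0, 0, 0]}, {"grip": 0.15, "xyz": [4, 0, 56], "angular": [0, 0, 0]}]}}

```text
time_s: 38.65
tcp_pos: [0.4557, -0.0796, 0.0329]
ee_rot: [[0.084, -0.996, -0.0], [-0.996, -0.084, -0.001], [0.001, 0.0, -1.0]]
wrist_force: [2.9, -5.9, -3.3]
gripper_width: 0.245
gripper_force: 30.0
```

Latch is at its shut position. Release, rise well clear, and check.

Request:
{"name": "move_arm", "arguments": {"series": [{"grip": 0.7, "xyz": [0, 0, 0], "angular": [0, 0, 0]}, {"grip": 0.7, "xyz": [0, 0, 0], "angular": [0, 0, 0]}, {"grip": 0.7, "xyz": [0, 0, 0], "angular": [0, 0, 0]}, {"grip": 0.7, "xyz": [0, 0, 0], "angular": [0, 0, 0]}, {"grip": 0.7, "xyz": [0, 0, -40], "angular": [0, 0, 0]}, {"grip": 0.7, "xyz": [0, 0, -85], "angular": [0, 0, 0]}, {"grip": 0.7, "xyz": [0, 0, -130], "angular": [0, 0, 0]}, {"grip": 0.7, "xyz": [0, 0, -175], "angular": [0, 0, 0]}, {"grip": 0.7, "xyz": [0, 0, -220], "angular": [0, 0, 0]}, {"grip": 0.7, "xyz": [0, 0, -260], "angular": [0, 0, 0]}]}}

```text
time_s: 39.65
tcp_pos: [0.4552, -0.0789, 0.2963]
ee_rot: [[0.085, -0.996, 0.002], [-0.996, -0.085, 0.0], [-0.0, -0.002, -1.0]]
wrist_force: [0.7, 0.4, -0.8]
gripper_width: 0.699
gripper_force: 0.0
```

```bash
python3 - <<'E'
from h import *
np.set_printoptions(precision=3,suppress=True)
s=cap('side','sd');a=load('side0');t=cap('top','td');S=r.sense();print(S['tcp_pos'],S['wrist_force'])
def red(c):
    h=cv2.cvtColor(c[0],cv2.COLOR_RGB2HSV);m=cv2.inRange(h,(0,140,90),(6,255,255))|cv2.inRange(h,(174,140,90),(180,255,255))
    n,l,st,ce=cv2.connectedComponentsWithStats(m);return [(ce[i],st[i,4]) for i in range(1,n) if st[i,4]>40]
print(red(s),red(a)) 
g=lambda c:cv2.inRange(cv2.cvtColor(c[0],cv2.COLOR_RGB2HSV),(60,100,30),(85,255,220))[120:250,200:330]>0
A,B=g(s),g(a);print('lid IoU vs start',(A&B).sum()/(A|B).sum(), [np.argwhere(m).min(0).tolist()+np.argwhere(m).max(0).tolist() for m in (A,B)])
d=cv2.absdiff(s[0],a[0]).max(2);print('mug diff',(d[230:310,400:460]>40).mean(),(d[230:300,300:370]>40).mean())
E
```

```text
[ 0.458 -0.079  0.3  ] [ 0.27   0.076 -0.684]
[(array([300.967, 216.272]), np.int32(92)), (array([207.16 , 235.351]), np.int32(94)), (array([216.182, 245.172]), np.int32(198)), (array([426.799, 251.195]), np.int32(334))] [(array([296.438,  92.191]), np.int32(89)), (array([300.842, 216.074]), np.int32(95)), (array([213.765, 241.188]), np.int32(277)), (array([425.898, 251.15 ]), np.int32(314))]
lid IoU vs start 0.5638361045130641 [[43, 18, 104, 115], [44, 17, 104, 116]]
mug diff 0.0 0.2548979591836735
```

```bash
python3 -c "
from station import r
print(r.finish_job())"
```

```text
the job is handed in; nothing more can be done
None
```

The job is handed in: the sanding block and the screw tray (upright, gripped at about 19–30 N) are in the box, the lid is shut, the latch is home and the mug has not moved; I saw no tape measure or spanner on the bench.

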